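Draw a loose flange into line with a tapered drift

TASK

On the tilted blue jig a loose yellow flange has slipped, so its hole no longer lines up with the hole in the steel plate above it. Take the blue-handled tapered drift out of its stand, find the way through both holes with its point, and press it fully home without ramming it, so that the flange is pulled into line and the drift's collar lies flat on the plate. Let go of it there and leave everything else on the table as it is.

Things in the scene. Friction and masses are not known exactly. Their poses are not given: they have to be found in the camera images.
- plate: Steel clamp plate of the blue jig, fixed, 100 mm wide, 10 thick, face leaning 30 deg towards the robot. Origin: centre of its 26 mm round through hole, on the upper face, 150 mm above the table. z: outward normal of the face, the axis on which the drift must end; x: up the slope; y: level. Plate spans x -160 to +55. The way below the hole is free for 90 mm along the axis.
- plate_edge (a point): Middle of the plate's upper edge, 55 mm up the slope from the hole. A yellow round flange, 140 mm across, 8 thick, with its own 26 mm centre hole, lies loose under the plate, its top 12 mm below the plate's upper face. In line it shows 15 mm past this edge and 20 mm past both sides. It slides under about 12 N and stays where left.
- plate_low (a point): Middle of the plate's lower edge, 160 mm down the slope. The flange is not measured: its hole starts 12.5 to 14.5 mm off the plate's hole, in any direction. See where its rim sticks out more or less, or feel with the drift's point through the plate's hole: it stops on the flange's top, or, set 6.5 to 7 mm off centre the right way, goes on through.
- drift: Tapered drift, steel, 166 mm long overall, about 0.35 kg, standing point down in its grey stand. Origin: centre of the underside of its collar; own z points up the handle. Collar 44 mm diameter, z = 0 to 8 mm; BLUE round handle 28 mm diameter, z = 8 to 83; below the collar a straight land of 24 mm diameter to z = -28, then a taper to the blunt 8 mm point at z = -83.
- drift_tip (a point): Centre of the drift's blunt point, 83 mm below the collar's underside.
- stand_a: Grey steel block 70 x 70 mm, 95 high, fixed, with an upright 31 mm hole in the middle that holds the drift, collar resting on top. Origin: centre of its underside. The stand may be on either side of the jig.
- stand_b: The same kind of stand, holding the orange chisel.
- chisel: Bystander: cold chisel with an ORANGE handle standing in the other stand: not to be used; same handle and collar as the drift. Leave alone.
- hammer: Bystander: hammer lying on the table. Leave alone.
- spray: Bystander: red and white spray can, 62 mm across, 170 mm. Leave alone.
- offcut: Bystander: offcut of dark angle steel, 90 x 50 x 50 mm. Leave alone.
- tape: Bystander: yellow tape measure, 65 x 35 x 60 mm. Leave alone.
- magnet: Bystander: flat red magnetic square, 100 x 100 x 16 mm. Leave alone.
- clamp: Bystander: bar clamp lying flat, 200 x 90 x 22 mm. Leave alone.
Things that resemble listed ones, but are neither listed nor needed, are in the scene too. What is shaped like the drift but purple is not meant.

How it is judged:
By the outcome, as a careful person would: the job done as asked, in the order asked, and still so for the second after the job is handed in, with the robot touching nothing.
It also fails if it takes over 67 s, if anything falls off the work surface, if the arm or the gripper's body presses on something with over 40 N, if the wrist force passes 120 N, or if a joint passes its speed limit or range.

ROBOT

A 6-joint arm with a two-finger parallel gripper is mounted at the origin on the work surface. World frame = base frame: x ahead of the robot, y to its left, z up, the work surface at z = 0. Lengths are in mm, angles in rad, forces in N, time in s.
With the tool pointing down it reaches from about 350 to 975 mm from the base axis. Payload 7.1 kg.
Tool frame: the origin (TCP) lies at the very end of the fingers, on their centre line; the grasp point (between the pads) lies 19 mm behind it; y points along the fingers, x is the direction in which the jaws open and shut, and the axes are right-handed (so a half turn about y gives the same grasp; the last joint's range is limited). The gripper opens to 88 mm and grips with 3 to 60 N. Pads are 20 mm wide; open, the fingers measure 115 mm over their backs; the gripper's body (75 mm by 178 mm) begins 61 mm behind the grasp point.
Start: joints at [1.144, 0.423, 1.63, -0, 1.089, -0.019], TCP at [247.837, 573.743, 197.575] pointing down, gripper open.
Joint ranges: [-3, 3], [-0.9, 2.11], [0.09, 2.58], [-1.31, 4.45], [0.11, 2.69], [-2.54, 2.54]. Speed limits (rad/s): [2.39, 2.39, 3.01, 3.14, 3.14, 3.14].

INTERFACE

Orientations are given as a rotation vector (axis times angle).
In Python, from workcell import ctrl gives the robot as it stands. The module is installed in compiled form; this text tells all that it offers.
- The arm moves only by the tool carry_out, never from a script. Its arguments are lists of equal length, an entry for each row: "delta_pos": the shift along the tool's x, y, z in cm, a list of three; "rotation": the turn, a rotation vector about the tool's x, y, z in rad, a list of three. In form: {"delta_pos": [[dx, dy, dz], ...], "rotation": [[wx, wy, wz], ...]}. A call has 1 to 12 rows; each row is the pose to reach, as a shift and turn from the pose commanded when the call began, along the tool's axes at that moment; what a row does not reach only later rows make up. A row lasts 1/12 s, in which the tool goes at most 41.7 mm and 7.16 degrees, less where a joint would pass 70% of its speed; a pose out of reach is approached as far as the arm can. A call with a gripper value outside its range is refused whole. "hand" is the closure in counts, from 0 (fully open) to 255 (shut), set as the call begins (left out, the last holds). The fingers move at their own pace and stop on an object; the grip force is fixed at half the most. Time passes only in rows, so rows that repeat a pose let the fingers close. It gives the time, the measured TCP pose, the force and the opening at its end, in the units of the state.
- ctrl.get_obs(): the state, without advancing time (a new reading comes with each control period).
- ctrl.get_image(name): name is "scene" or "side" or "wrist"; returns the picture (420x560x3 uint8, red, green, blue); there is no depth.
- ctrl.camera_info(name): a dict with "fov_y" (degrees; the focal length in pixels is half the picture's height over the tangent of half this angle, whatever the lens; pixels are square), "cx", "cy" (the principal point, pixels), "R" (3x3) and "t" (3): a world point X has camera coordinates R X + t; the wrist camera has in their place "T_tool_cam" (4x4, takes a point from camera to tool coordinates, whose origin is the TCP and whose axes are the tool frame's). Camera axes: x right, y down, z forward; pixel columns grow to the right and rows downward; lengths in mm; the calibration is good to about 2 mm. A picture is of the moment at which its call begins: read the wrist's pose just before it. camera_info takes no time and is no camera call.
- ctrl.close_job(): hands the job in, once; it reports no verdict.
The state is a dict: "t": time; "qpos": joint angles; "qvel": joint speeds; "joint_torque": joint torques, N m; "ee_pos": TCP position; "orientation": TCP orientation; "ft_force": force on the tool from outside, world axes, zero at the start; "moment": the same for the moment, N m; "width": finger opening in mm.
Only numpy, scipy, OpenCV 4.12 (cv2) and the standard library are available. Lean on these libraries where they do the work, as an engineer would, in place of code of your own. Each camera call takes 0.05 s, during which the arm holds its last target.

## Working session

There is one attempt and no reset: what is moved stays moved. The work goes in short steps, Python scripts to look and compute and a tool call to move; the robot and the scene stay as the last step left them, time stands still between calls to the robot, and variables do not carry over. Pictures are saved under pics/ and viewed, and the job is handed in when it is done.

Besides the shell and the picture viewer there is one more tool, called after ">>>" by a JSON object that holds its "fn" and its "kwargs". carry_out: Moves the arm, as the interface text tells. Its arguments: {"type":"object","properties":{"delta_pos":{"type":"array","items":{"type":"array","items":{"type":"number"}}},"rotation":{"type":"array","items":{"type":"array","items":{"type":"number"}}},"hand":{"type":"number"}},"required":["delta_pos","rotation"]}

```bash
mkdir -p pics; ls
python3 - <<'E'
from workcell import ctrl
import cv2, numpy as np
np.set_printoptions(suppress=True,precision=4)
o=ctrl.get_obs(); print(o)
for n in ("scene","side","wrist"):
    print(n,ctrl.camera_info(n))
    im=ctrl.get_image(n); cv2.imwrite(f"pics/{n}0.png",im[:,:,::-1])
E
```

```text
pics
{'t': 0.0, 'qpos': array([ 1.144 ,  0.4238,  1.6307,  0.    ,  1.0886, -0.019 ]), 'qvel': array([-0.0015, -0.0015,  0.0013, -0.0003,  0.0004,  0.0007]), 'joint_torque': array([  0.0015, -54.4639, -27.3651,   0.0644,   0.023 ,  -0.0001]), 'ee_pos': array([247.5858, 573.2144, 196.7965]), 'orientation': array([-1.3758, -0.9028,  0.9049]), 'ft_force': array([ 0.1147, -0.4552, -0.1623]), 'moment': array([ 0.0151,  0.0071, -0.0257]), 'width': 87.7238713574017}
scene {'fov_y': 50.902061353120175, 'cx': 282.9859627599642, 'cy': 208.1725844188962, 'R': array([[-0.2126,  0.9771, -0.0016],
       [ 0.7967,  0.1723, -0.5793],
       [-0.5658, -0.1245, -0.8151]]), 't': array([  87.1464, -360.1389, 1450.3092])}
side {'fov_y': 53.372399317239626, 'cx': 284.92773427093977, 'cy': 208.5390243268936, 'R': array([[ 0.9318, -0.3627,  0.0121],
       [-0.2161, -0.5815, -0.7843],
       [ 0.2915,  0.7282, -0.6202]]), 't': array([-482.1661,  204.571 ,  999.1001])}
wrist {'fov_y': 68.42522482839627, 'cx': 278.96159768555583, 'cy': 207.57004661313968, 'T_tool_cam': array([[   1.    ,    0.    ,    0.0013,   -0.6419],
       [  -0.0013,   -0.2622,    0.965 , -187.2705],
       [   0.0003,   -0.965 ,   -0.2622,   71.8991],
       [   0.    ,    0.    ,    0.    ,    1.    ]])}
```

View pics/scene0.png

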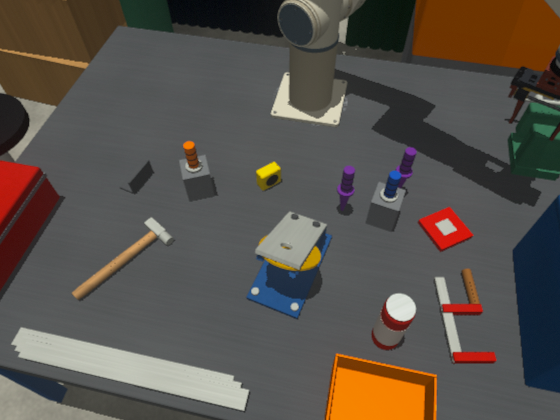

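View pics/side0.png

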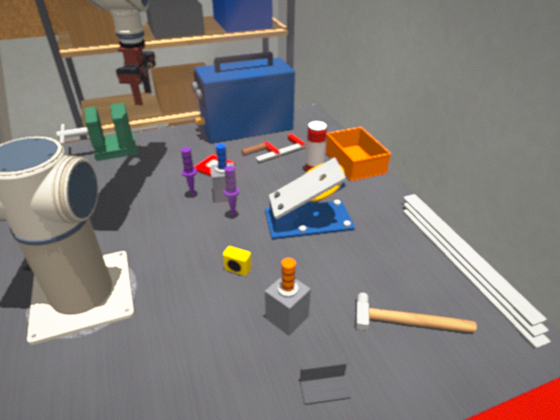

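View pics/wrist0.png

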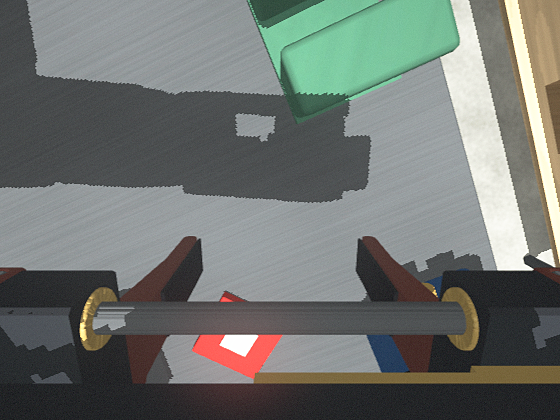

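```bash
cat > h.py <<'E'
from workcell import ctrl
import cv2, numpy as np
from scipy.spatial.transform import Rotation as Ro
np.set_printoptions(suppress=True,precision=4)
def K(ci,h=420): 
    f=h/2/np.tan(np.radians(ci['fov_y'])/2); return f,ci['cx'],ci['cy']
def cam(n,obs=None):
    ci=ctrl.camera_info(n); f,cx,cy=K(ci)
    if n=='wrist':
        T=np.eye(4); T[:3,:3]=Ro.from_rotvec(obs['orientation']).as_matrix(); T[:3,3]=obs['ee_pos']
        W=T@ci['T_tool_cam']; R=W[:3,:3].T; t=-R@W[:3,3]
    else: R,t=np.array(ci['R']),np.array(ci['t'])
    return f,cx,cy,R,t
def proj(c,X):
    f,cx,cy,R,t=c; p=np.atleast_2d(X)@R.T+t
    return np.c_[cx+f*p[:,0]/p[:,2],cy+f*p[:,1]/p[:,2]]
def ray(c,uv):
    f,cx,cy,R,t=c; d=np.array([(uv[0]-cx)/f,(uv[1]-cy)/f,1]); d=R.T@d
    return -R.T@t,d/np.linalg.norm(d)
def onz(c,uv,z):
    o,d=ray(c,uv); return o+d*(z-o[2])/d[2]
def onplane(c,uv,p0,n):
    o,d=ray(c,uv); return o+d*(np.dot(p0-o,n)/np.dot(d,n))
def tri(c1,u1,c2,u2):
    o1,d1=ray(c1,u1);o2,d2=ray(c2,u2)
    A=np.c_[d1,-d2]; s=np.linalg.lstsq(A,o2-o1,rcond=None)[0]
    a=o1+s[0]*d1;b=o2+s[1]*d2; return (a+b)/2,np.linalg.norm(a-b)
def crop(im,x,y,w,h,s,name):
    cv2.imwrite(name,cv2.resize(im[y:y+h,x:x+w],None,fx=s,fy=s,interpolation=cv2.INTER_CUBIC))
E
python3 - <<'E'
from h import *
s=cv2.imread('pics/scene0.png'); d=cv2.imread('pics/side0.png')
crop(s,235,130,200,190,3,'pics/sc1.png')
a=cv2.resize(d[140:240,170:370],None,fx=4,fy=4,interpolation=cv2.INTER_CUBIC); cv2.imwrite('pics/sd1.png',a)
E
```

```text
(no output)
```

View pics/sc1.png

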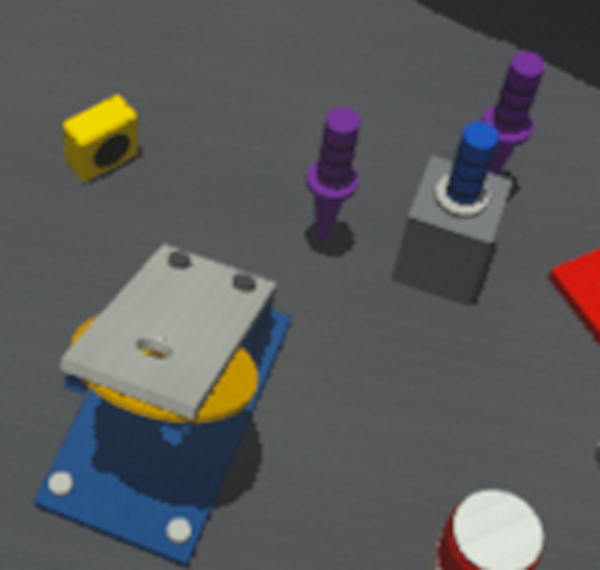

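View pics/sd1.png

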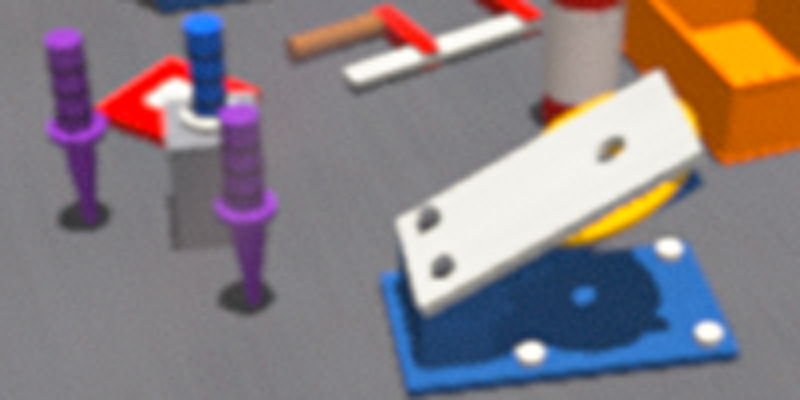

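Run:
```python
from h import *
from scipy.optimize import least_squares
S=cam('scene');D=cam('side')
s=cv2.imread('pics/scene0.png'); d=cv2.imread('pics/side0.png')
def blue(im,x,y,w,h):
    hs=cv2.cvtColor(im,cv2.COLOR_BGR2HSV)
    m=cv2.inRange(hs,(100,150,40),(125,255,255)); z=np.zeros_like(m); z[y:y+h,x:x+w]=m[y:y+h,x:x+w]; return z
ms=blue(s,375,165,35,45); md=blue(d,210,138,22,40)
for n,m,c in(('s',ms,S),('d',md,D)):
    yy,xx=np.nonzero(m); print(n,len(xx),xx.mean(),yy.mean(),xx.min(),xx.max(),yy.min(),yy.max())
    print(onz(c,(xx.mean()+0,yy.mean()),141))
cs=[np.array((xx.mean(),yy.mean())) for yy,xx in (np.nonzero(ms),np.nonzero(md))]
print(tri(S,cs[0],D,cs[1]))
print('top',tri(S,(235+481/3,130+131/3),D,(170+204/4,140+22/4)))
print('collar',tri(S,(235+462/3,130+194/3),D,(170+208/4,140+117/4)))
# plate hole & corners
o=np.array
print('hole',tri(S,(235+154/3,130+348/3),D,(170+612/4,140+148/4)))
sc={'lowL':(165,246),'lowR':(275,284),'upR':(193,410),'upL':(63,358)}
sd={'lowL':(425,312),'lowR':(397,219),'upR':(660,70),'upL':(702,142)}
for k in sc: 
    a=(235+sc[k][0]/3,130+sc[k][1]/3);b=(170+sd[k][0]/4,140+sd[k][1]/4)
    print(k,tri(S,a,D,b))
```

```text
s 220 392.57272727272726 181.8409090909091 385 400 171 196
[415.7795 272.5011 141.    ]
d 223 220.2152466367713 150.152466367713 210 231 138 167
[425.4948 305.9312 141.    ]
(array([422.5304, 273.3641, 155.7413]), np.float64(10.164243478653455))
top (array([421.3883, 271.5636, 176.9244]), np.float64(1.8322331053605667))
collar (array([418.7574, 273.3252,  93.9765]), np.float64(0.30694971362706297))
hole (array([649.7388,  59.4691, 147.7119]), np.float64(0.9146060480201308))
lowL (array([503.8349,  37.0039,  63.1768]), np.float64(4.156123182287282))
lowR (array([521.4999, 135.0031,  67.0842]), np.float64(2.2601083013777714))
upR (array([705.4154,  99.4957, 174.0969]), np.float64(2.367211207711792))
upL (array([687.3375,   3.9744, 178.1353]), np.float64(1.5990000005921043))
```

Run:
```python
from h import *
o=ctrl.get_obs(); R=Ro.from_rotvec(o['orientation']).as_matrix(); print(R)
S=cam('scene')
for uv in [(342.7,209),(403,193),(300,188)]: print(onz(S,uv,0))
for s in (1,-1):
    yaw=np.radians(-10.6)
    n=np.array([-.5*np.cos(yaw),-.5*np.sin(yaw),np.cos(np.pi/6)]); py=np.array([-np.sin(yaw),np.cos(yaw),0])
    y=-n; x=s*py; z=np.cross(x,y); G=np.c_[x,y,z]
    print(s,G); rv=Ro.from_matrix(R.T@G).as_rotvec(); print(rv,np.degrees(np.linalg.norm(rv)))
```

```text
[[ 0.3966 -0.0005 -0.918 ]
 [ 0.918  -0.001   0.3966]
 [-0.0012 -1.      0.    ]]
[418.7239 167.0772   0.    ]
[329.3469 323.0961   0.    ]
[372.4412  40.5542   0.    ]
1 [[ 0.184   0.4915 -0.8512]
 [ 0.9829 -0.092   0.1593]
 [ 0.     -0.866  -0.5   ]]
[-0.5216 -0.2174 -0.0595] 32.55510804287454
-1 [[-0.184   0.4915  0.8512]
 [-0.9829 -0.092  -0.1593]
 [-0.     -0.866   0.5   ]]
[ 0.0863  2.8257 -0.7574] 167.68663619675723
```

```bash
cat >> h.py <<'E'
def frame(yawdeg):
    a=np.radians(yawdeg); n=np.array([-.5*np.cos(a),-.5*np.sin(a),np.cos(np.pi/6)]); py=np.array([-np.sin(a),np.cos(a),0]); px=np.cross(py,n); return px,py,n
def goto(G,p,obs=None,ref=None):
    # ref: commanded pose (R,p); default measured
    o=obs or ctrl.get_obs(); R=Ro.from_rotvec(o['orientation']).as_matrix(); q=o['ee_pos']
    if ref is not None: R,q=ref
    d=R.T@(np.array(p)-q)/10; rv=Ro.from_matrix(R.T@G).as_rotvec()
    print('delta cm',d.round(3),'rot',rv.round(4),'rows',np.linalg.norm(d)/4.17,np.degrees(np.linalg.norm(rv))/7.16)
E
python3 - <<'E'
from h import *
px,py,n=frame(-10.6); G=np.c_[px,-n,py]; print(G, np.linalg.det(G))
T=ctrl.camera_info('wrist')['T_tool_cam']; hole=np.array([650,59,150.])
pt=T[:3,:3]@np.array([0,-82,260])+T[:3,3]; print(pt)
p=hole-G@pt; print(p); goto(G,p)
E
```

```text
[[ 0.8512  0.4915  0.184 ]
 [-0.1593 -0.092   0.9829]
 [ 0.5    -0.866   0.    ]] 1.0
[-0.298  85.1326 82.8702]
[593.1697 -14.6734 223.876 ]
delta cm [-40.278  -2.645 -55.039] rot [-0.3517  1.3153 -0.4421] rows 16.36795752614346 11.455233102352137
```

>>> {"fn": "carry_out", "kwargs": {"delta_pos": [[-10,-8,-14],[-10,-8,-14],[-10,-8,-14],[-10,-8,-14],[-20,-9,-27.5],[-20,-9,-27.5],[-20,-9,-27.5],[-20,-9,-27.5],[-40.3,-2.6,-55],[-40.3,-2.6,-55],[-40.3,-2.6,-55],[-40.3,-2.6,-55]], "rotation": [[-0.05,0.3,-0.1],[-0.05,0.3,-0.1],[-0.05,0.3,-0.1],[-0.05,0.3,-0.1],[-0.15,0.65,-0.2],[-0.15,0.65,-0.2],[-0.15,0.65,-0.2],[-0.15,0.65,-0.2],[-0.352,1.315,-0.442],[-0.352,1.315,-0.442],[-0.352,1.315,-0.442],[-0.352,1.315,-0.442]]}}

```text
t: 1.15
ee_pos: [492.3, 157.1, 257.5]
orientation: [-1.58, -0.376, -0.32]
ft_force: [0.2, 0.3, -0.2]
width: 87.9
```

Run:
```python
from h import *
px,py,n=frame(-10.6); G=np.c_[px,-n,py]; goto(G,[593.17,-14.67,223.9]); print(ctrl.get_obs()['qpos'])
```

```text
delta cm [  6.951   7.832 -17.269] rot [-0.0592  0.2076 -0.0781] rows 4.84315741812487 1.8371709434895596
[ 0.4143  0.0186  2.0913 -0.3288  0.6604  0.601 ]
```

>>> {"fn": "carry_out", "kwargs": {"delta_pos": [[7,7.8,-17.3],[7,7.8,-17.3],[7,7.8,-17.3],[7,7.8,-17.3],[7,7.8,-17.3],[7,7.8,-17.3],[7,7.8,-17.3],[7,7.8,-17.3]], "rotation": [[-0.06,0.208,-0.078],[-0.06,0.208,-0.078],[-0.06,0.208,-0.078],[-0.06,0.208,-0.078],[-0.06,0.208,-0.078],[-0.06,0.208,-0.078],[-0.06,0.208,-0.078],[-0.06,0.208,-0.078]]}}

```text
t: 1.82
ee_pos: [593.4, -12.6, 223.9]
orientation: [-1.577, -0.27, -0.548]
ft_force: [-0.5, 0.2, -0.2]
width: 87.5
```

Run:
```python
from h import *
px,py,n=frame(-10.6); G=np.c_[px,-n,py]; goto(G,[593.17,-14.67,223.9]); o=ctrl.get_obs();print(o['qpos'],abs(o['qvel']).max())
np.save('look1.npy',np.r_[o['ee_pos'],o['orientation']])
cv2.imwrite('pics/w1.png',ctrl.get_image('wrist')[:,:,::-1])
```

```text
delta cm [ 0.015  0.008 -0.208] rot [ 0.0004  0.0045 -0.0036] rows 0.050108995925357294 0.04623851555773601
[ 0.0145  0.16    2.0572 -0.2427  0.4241  0.3911] 0.028840970011179315
```

View pics/w1.png

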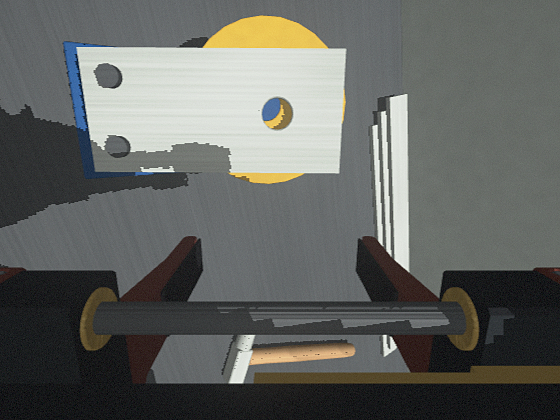

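Run:
```python
from h import *
im=cv2.imread('pics/w1.png')
a=cv2.resize(im[85:140,240:315],None,fx=10,fy=10,interpolation=cv2.INTER_CUBIC); cv2.imwrite('pics/w1a.png',a)
crop(im,60,10,300,185,2.6,'pics/w1b.png')
```

```text
(no output)
```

View pics/w1a.png

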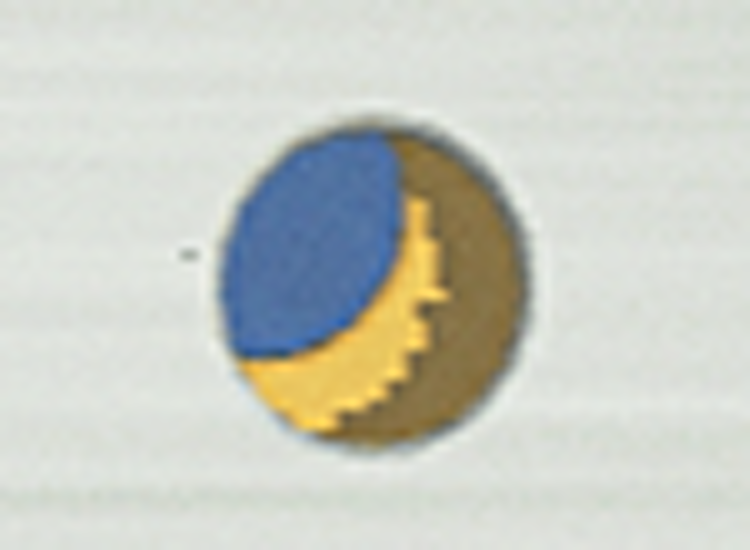

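View pics/w1b.png

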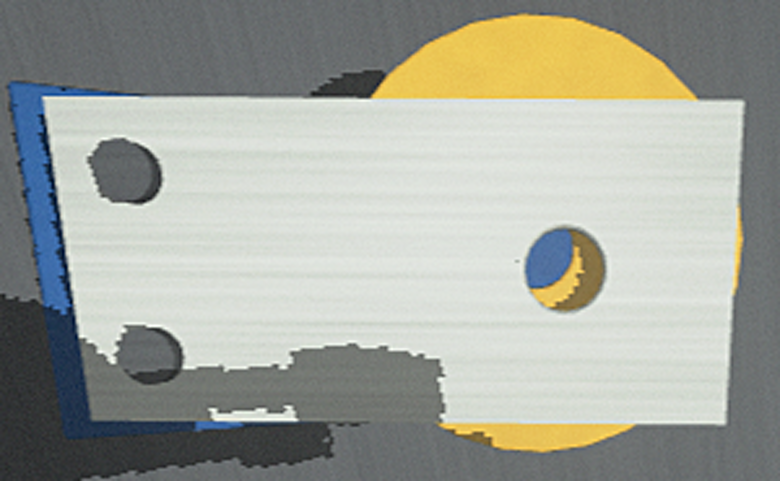

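```bash
cat > plate.py <<'E'
from h import *
from scipy.optimize import least_squares
def circfit(P,r=None):
    c0=P.mean(0)
    if r is None:
        s=least_squares(lambda q:np.hypot(*(P-q[:2]).T)-q[2],[*c0,10],loss='soft_l1',f_scale=.4); 
    else:
        s=least_squares(lambda q:np.hypot(*(P-q[:2]).T)-r,c0,loss='soft_l1',f_scale=.4)
    return s.x,np.sqrt(np.mean(s.fun**2))
E
python3 - <<'E'
from plate import *
a=np.load('look1.npy'); o={'ee_pos':a[:3],'orientation':a[3:]}
C=cam('wrist',o); im=cv2.imread('pics/w1.png'); hs=cv2.cvtColor(im,cv2.COLOR_BGR2HSV)
yaw=-10.6; h=np.array([650,59,150.])
col=(hs[:,:,1]>70).astype(np.uint8)*255; blob=np.zeros_like(col); blob[90:137,255:302]=col[90:137,255:302]
cs=max(cv2.findContours(blob,cv2.RETR_EXTERNAL,cv2.CHAIN_APPROX_NONE)[0],key=cv2.contourArea)
el=cv2.fitEllipse(cs); print('hole ell',el)
def line(rows,cols,axis,want):
    # white bounds by intensity gradient
    pass
g=cv2.cvtColor(im,cv2.COLOR_BGR2GRAY).astype(int); white=(hs[:,:,1]<40)&(hs[:,:,2]>180)
for it in range(3):
    px,py,n=frame(yaw)
    h=onplane(C,el[0],np.array([0,0,0])+h,n) ; 
    # slide so that z=150 on the ray
    o_,d=ray(C,el[0]); h=o_+d*(150-o_[2])/d[2]
    top=[];bot=[];rt=[]
    for c in range(100,335,3):
        r=np.nonzero(white[30:70,c])[0]
        if len(r): top.append((c,30+r[0]-.5))
    for c in range(240,330,3):
        r=np.nonzero(white[140:190,c])[0]
        if len(r): bot.append((c,140+r[-1]+.5))
    for r in range(60,165,3):
        cc=np.nonzero(white[r,300:360])[0]
        if len(cc): rt.append((300+cc[-1]+.5,r))
    def pl(L,depth=0):
        p0=h-n*depth; X=np.array([onplane(C,u,p0,n)-h for u in L]); return np.c_[X@px,X@py]
    T,B,Rr=pl(top),pl(bot),pl(rt)
    f=lambda P:cv2.fitLine(P.astype(np.float32),cv2.DIST_HUBER,0,.01,.01).ravel()
    ft,fb,fr=f(T),f(B),f(Rr)
    at=np.degrees(np.arctan(ft[1]/ft[0]));ab=np.degrees(np.arctan(fb[1]/fb[0]));ar=np.degrees(np.arctan(-fr[0]/fr[1]))
    print('yaw',yaw,'h',h,'angles',at,ab,ar,'y',ft[3]-ft[2]*np.tan(np.radians(at)),fb[3]-fb[2]*np.tan(np.radians(ab)),'x',fr[2])
    yaw+=-0+ (at*2+ab+ar)/4
px,py,n=frame(yaw)
H=pl(cs[:,0,:].astype(float)); print('hole circle',circfit(H))
# flange rim
yel=cv2.inRange(hs,(18,90,60),(30,255,255)); yel[80:140,250:305]=0; yel[:,350:]=0; yel[190:]=0
k=max(cv2.findContours(cv2.morphologyEx(yel,cv2.MORPH_OPEN,np.ones((2,2))),cv2.RETR_EXTERNAL,cv2.CHAIN_APPROX_NONE)[0],key=cv2.contourArea)
pts=[]
for c in range(207,328,2):
    r=np.nonzero(yel[5:60,c])[0]
    if len(r) and 5+r[0]<44: pts.append((c,5+r[0]-.5))
n1=len(pts)
for c in range(250,298,2):
    r=np.nonzero(yel[172:190,c])[0]
    if len(r): pts.append((c,172+r[-1]+.5))
n2=len(pts)
for r in range(92,120,2):
    cc=np.nonzero(yel[r,342:352])[0]
    if len(cc): pts.append((342+cc[-1]+.5,r))
P=pl(pts,12); print(n1,n2,len(pts))
print('flange free',circfit(P),'r70',circfit(P,70)); 
c,_=circfit(P,70); print('resid groups',[ (np.hypot(*(q-c).T)-70).mean() for q in (P[:n1],P[n1:n2],P[n2:])])
# flange hole arc: blue-yellow boundary
bl=cv2.inRange(hs,(95,60,40),(130,255,255)); b=np.zeros_like(bl); b[92:135,258:300]=bl[92:135,258:300]
q=max(cv2.findContours(b,cv2.RETR_EXTERNAL,cv2.CHAIN_APPROX_NONE)[0],key=cv2.contourArea)[:,0,:].astype(float)
Q=pl(q,12); d=np.hypot(*(pl(q,0)-circfit(H)[0][:2]).T); Q=Q[d<11.0]
print(len(Q),'fl hole r13',circfit(Q,13))
E
```

```text
hole ell ((276.50439453125, 113.373779296875), (28.79413414001465, 30.30863380432129), 3.4499592781066895)
yaw -10.6 h [646.5173  58.4736 150.    ] angles -0.31803602 0.2729163 0.15618342 y 49.807224 -49.887962 x 54.711685
yaw -10.651744 h [646.5173  58.4736 150.    ] angles -0.27325442 0.317706 0.19605808 y 49.81185 -49.884712 x 54.71061
yaw -10.65993 h [646.5173  58.4736 150.    ] angles -0.26616943 0.32479268 0.20236917 y 49.812588 -49.8842 x 54.710438
hole circle (array([-0.0027, -0.1408, 12.1262]), np.float64(0.26402422399047354))
59 83 97
flange free (array([-10.2261,   7.4172,  69.3766]), np.float64(0.283500327661664)) r70 (array([-10.6736,   7.0039]), np.float64(0.6222006309295259))
resid groups [np.float64(-0.2532964563225846), np.float64(-1.030318630099763), np.float64(-0.023639639650628146)]
26 fl hole r13 (array([-10.8332,   7.5522]), np.float64(0.23370309460847))
```

Run:
```python
from h import *
a=np.radians(20); G=np.array([[np.cos(a),0,-np.sin(a)],[np.sin(a),0,np.cos(a)],[0,-1,0]]); print(np.linalg.det(G))
goto(G,[420,272,235])
```

```text
1.0
delta cm [-18.63  -12.004  24.825] rot [ 0.1401 -0.5161  0.5075] rows 7.980352304932491 5.899911579615018
```

>>> {"fn": "carry_out", "kwargs": {"delta_pos": [[-18.6,-12,24.8],[-18.6,-12,24.8],[-18.6,-12,24.8],[-18.6,-12,24.8],[-18.6,-12,24.8],[-18.6,-12,24.8],[-18.6,-12,24.8],[-18.6,-12,24.8],[-18.6,-12,24.8],[-18.6,-12,24.8],[-18.6,-12,24.8],[-18.6,-12,24.8]], "rotation": [[0.14,-0.516,0.508],[0.14,-0.516,0.508],[0.14,-0.516,0.508],[0.14,-0.516,0.508],[0.14,-0.516,0.508],[0.14,-0.516,0.508],[0.14,-0.516,0.508],[0.14,-0.516,0.508],[0.14,-0.516,0.508],[0.14,-0.516,0.508],[0.14,-0.516,0.508],[0.14,-0.516,0.508]]}}

```text
t: 2.87
ee_pos: [420.9, 270.7, 235.3]
orientation: [-1.554, -0.274, 0.273]
ft_force: [0.3, 0.5, -0.3]
width: 87.7
```

Run:
```python
from h import *
o=ctrl.get_obs();print(o['t'],o['ee_pos'],o['qpos'],abs(o['qvel']).max())
a=np.radians(20); G=np.array([[np.cos(a),0,-np.sin(a)],[np.sin(a),0,np.cos(a)],[0,-1,0]]); goto(G,[420,272,235])
np.save('look2.npy',np.r_[o['ee_pos'],o['orientation']])
cv2.imwrite('pics/w2.png',ctrl.get_image('wrist')[:,:,::-1])
```

```text
2.8667 [420.9032 270.7355 235.318 ] [ 0.5483  0.1925  1.8644 -0.0008  1.0845  0.2   ] 0.020889590124139292
delta cm [-0.042  0.032  0.15 ] rot [ 0.0007 -0.0004  0.0004] rows 0.0380374255907396 0.006856540897268322
```

View pics/w2.png

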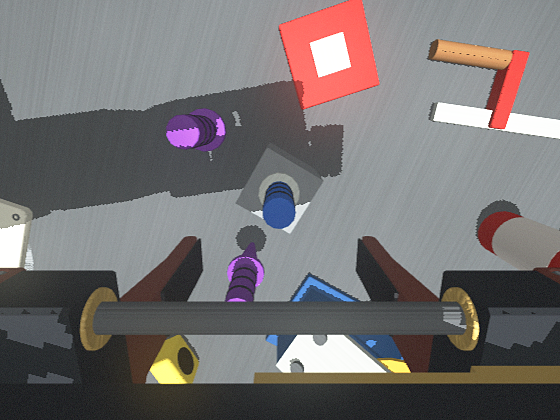

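Run:
```python
from h import *
im=cv2.imread('pics/w2.png'); crop(im,225,135,110,110,6,'pics/w2a.png')
a=np.load('look2.npy'); C=cam('wrist',{'ee_pos':a[:3],'orientation':a[3:]})
print(proj(C,[[420,272,178],[420,272,103],[420,272,95]]))
print(onz(C,(278,213),178),onz(C,(279,190),103))
```

```text
[[278.9555 211.7781]
 [278.9254 192.2543]
 [278.923  190.6705]]
[419.618  270.7462 178.    ] [419.2419 274.3138 103.    ]
```

View pics/w2a.png

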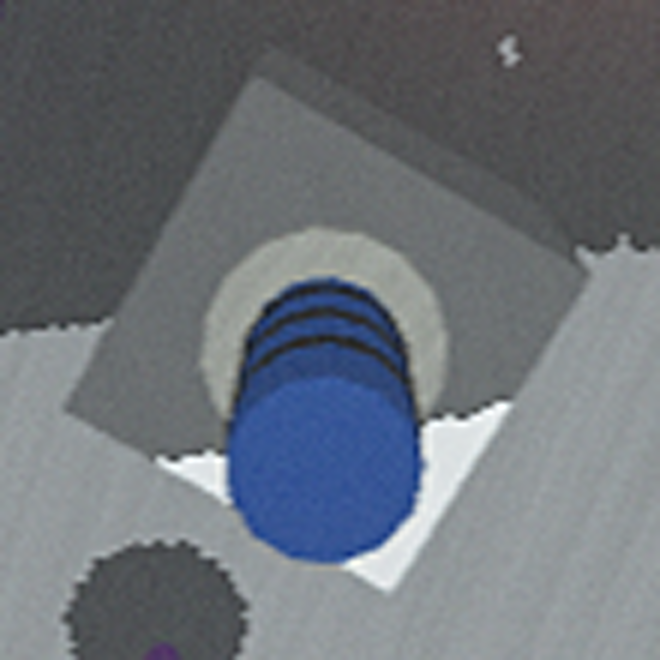

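>>> {"fn": "carry_out", "kwargs": {"delta_pos": [[-0.03,4,0.07],[-0.03,7,0.07],[-0.03,9,0.07],[-0.03,10.5,0.07],[-0.03,11.5,0.07],[-0.03,11.5,0.07]], "rotation": [[0,0,0],[0,0,0],[0,0,0],[0,0,0],[0,0,0],[0,0,0]]}}

```text
t: 3.42
ee_pos: [419.9, 270.1, 118.4]
orientation: [-1.555, -0.27, 0.274]
ft_force: [-0.1, -0.8, 0.2]
width: 87.9
```

>>> {"fn": "carry_out", "kwargs": {"delta_pos": [[0,0,0],[0,0,0],[0,0,0],[0,0,0],[0,0,0],[0,0,0],[0,0,0],[0,0,0]], "rotation": [[0,0,0],[0,0,0],[0,0,0],[0,0,0],[0,0,0],[0,0,0],[0,0,0],[0,0,0]], "hand": 255}}

```text
t: 4.08
ee_pos: [420.5, 271.8, 120.3]
orientation: [-1.554, -0.274, 0.273]
ft_force: [-0.5, -0.5, -0.9]
width: 38.0
```

Run:
```python
from h import *
o=ctrl.get_obs();print(o)
cv2.imwrite('pics/w3.png',ctrl.get_image('wrist')[:,:,::-1])
```

```text
{'t': 4.0833, 'qpos': array([ 0.5502,  0.3554,  1.9588, -0.0003,  0.827 ,  0.2019]), 'qvel': array([-0.0014,  0.0023,  0.0028, -0.0026,  0.0013,  0.0003]), 'joint_torque': array([ -0.0088, -44.2252, -21.2422,   0.0538,  -0.0012,   0.0001]), 'ee_pos': array([420.4913, 271.809 , 120.3106]), 'orientation': array([-1.5535, -0.2738,  0.2732]), 'ft_force': array([-0.5371, -0.5363, -0.9441]), 'moment': array([-0.054 ,  0.0554, -0.0117]), 'width': 37.97831366777956}
```

View pics/w3.png

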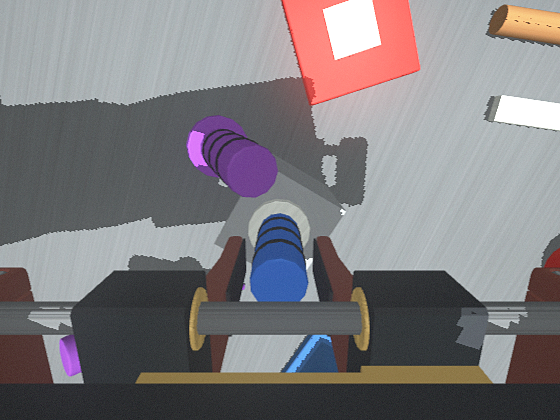

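Still closing (38 mm). The blue handle at (278,280) is centred between the fingers.

>>> {"fn": "carry_out", "kwargs": {"delta_pos": [[0,0,0],[0,0,0],[0,0,0],[0,0,0],[0,0,0]], "rotation": [[0,0,0],[0,0,0],[0,0,0],[0,0,0],[0,0,0]]}}

```text
t: 4.55
ee_pos: [420.4, 271.7, 120.2]
orientation: [-1.554, -0.273, 0.273]
ft_force: [-1.6, 0.6, 1.6]
width: 27.9
```

Run:
```python
from h import *
o=ctrl.get_obs();print(o['ee_pos'],o['ft_force'],o['moment'],o['width'])
```

```text
[420.3615 271.7206 120.1708] [-1.6016  0.5851  1.6459] [-0.0442  0.2584  0.0049] 27.923837254850504
```

>>> {"fn": "carry_out", "kwargs": {"delta_pos": [[0,-1,0],[0,-3,0],[0,-6,0],[0,-9.5,0],[0,-13,0],[0,-16,0],[0,-18,0],[0,-18,0],[0,-18,0]], "rotation": [[0,0,0],[0,0,0],[0,0,0],[0,0,0],[0,0,0],[0,0,0],[0,0,0],[0,0,0],[0,0,0]]}}

```text
t: 5.3
ee_pos: [420.5, 271.8, 300.7]
orientation: [-1.553, -0.275, 0.272]
ft_force: [-0.4, -0.9, -3.7]
width: 27.7
```

```bash
cat >> h.py <<'E'
HOLE=np.array([646.5,58.5,150.]); YAW=-10.65; PX,PY,N=frame(YAW); GP=np.c_[PX,-N,PY]
OFF=np.array([-10.7,7.4]); U=OFF/np.linalg.norm(OFF)
def tip_goal(s,e,L=108.):  # s depth of tip below face, e offset along U
    return HOLE+PX*U[0]*e+PY*U[1]*e+N*(L-s)
E
python3 - <<'E'
from h import *
o=ctrl.get_obs();print(o['ee_pos'],o['ft_force'],o['moment'],o['width'],U)
goto(GP,tip_goal(-25,6.7)); goto(GP,tip_goal(-70,6.7))
cv2.imwrite('pics/w4.png',ctrl.get_image('wrist')[:,:,::-1])
cv2.imwrite('pics/s4.png',ctrl.get_image('side')[:,:,::-1])
E
```

```text
[420.5486 271.7628 300.7016] [-0.4359 -0.864  -3.6873] [-0.0477  0.0596 -0.0516] 27.661141855226028 [-0.8225  0.5688]
delta cm [  8.009   3.841 -23.802] rot [-0.1404  0.5217 -0.5091] rows 6.092434214362165 5.94056298808598
delta cm [  6.08   -0.06  -22.656] rot [-0.1404  0.5217 -0.5091] rows 5.625350084134888 5.94056298808598
```

View pics/s4.png

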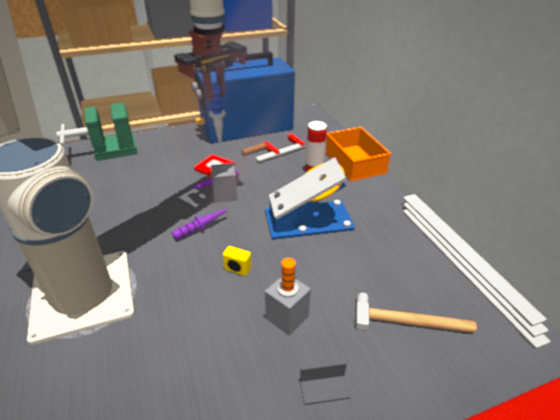

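View pics/w4.png

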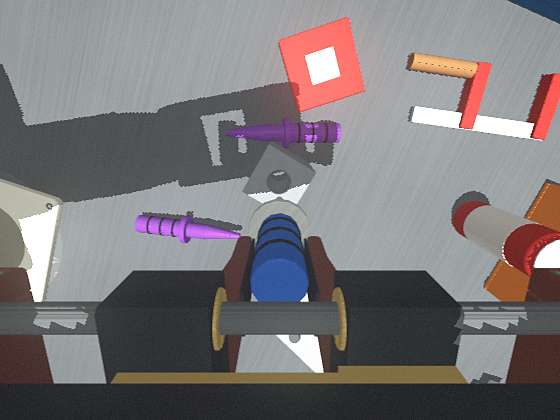

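>>> {"fn": "carry_out", "kwargs": {"delta_pos": [[6.1,-0.1,-22.7],[6.1,-0.1,-22.7],[6.1,-0.1,-22.7],[6.1,-0.1,-22.7],[6.1,-0.1,-22.7],[6.1,-0.1,-22.7],[6.1,-0.1,-22.7],[6.1,-0.1,-22.7],[6.1,-0.1,-22.7],[6.1,-0.1,-22.7],[6.1,-0.1,-22.7],[6.1,-0.1,-22.7]], "rotation": [[-0.14,0.522,-0.509],[-0.14,0.522,-0.509],[-0.14,0.522,-0.509],[-0.14,0.522,-0.509],[-0.14,0.522,-0.509],[-0.14,0.522,-0.509],[-0.14,0.522,-0.509],[-0.14,0.522,-0.509],[-0.14,0.522,-0.509],[-0.14,0.522,-0.509],[-0.14,0.522,-0.509],[-0.14,0.522,-0.509]]}}

```text
t: 6.4
ee_pos: [555.3, 80.0, 301.3]
orientation: [-1.576, -0.268, -0.552]
ft_force: [-0.1, -0.4, -3.4]
width: 27.5
```

Run:
```python
from h import *
a=np.load('look2.npy'); C=cam('wrist',{'ee_pos':a[:3],'orientation':a[3:]})
for uv in ((250,238),(215,127)):
    b=onz(C,uv,0); print('decoy base',b,'top proj if upright',proj(C,b+[0,0,166]))
S=cam('scene'); print('scene tops upright', proj(S,[[418.7,167,166],[329,323,166]]))
o=ctrl.get_obs();print(o['ee_pos'],o['ft_force'],o['moment'],o['width'])
goto(GP,tip_goal(-70,6.7));goto(GP,tip_goal(-15,6.7))
np.save('look5.npy',np.r_[o['ee_pos'],o['orientation']])
cv2.imwrite('pics/w5.png',ctrl.get_image('wrist')[:,:,::-1])
cv2.imwrite('pics/s5.png',ctrl.get_image('side')[:,:,::-1])
cv2.imwrite('pics/sc5.png',ctrl.get_image('scene')[:,:,::-1])
```

```text
decoy base [411.4318 172.0407   0.    ] top proj if upright [[233.9215 301.235 ]]
decoy base [318.0794 304.6588   0.    ] top proj if upright [[173.7356 129.2092]]
scene tops upright [[350.1968 168.9584]
 [417.7742 152.0198]]
[555.3474  80.002  301.2555] [-0.0526 -0.3863 -3.44  ] [ 0.0389  0.6614 -0.0328] 27.48372597450131
delta cm [-0.012 -0.023 -0.047] rot [ 0.      0.0015 -0.002 ] rows 0.012961986709388956 0.019627108477596616
delta cm [-0.001  5.477 -0.047] rot [ 0.      0.0015 -0.002 ] rows 1.3134623653046131 0.019627108477596616
```

View pics/w5.png

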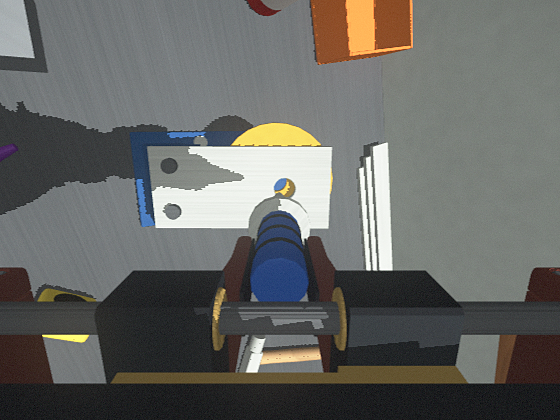

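View pics/s5.png

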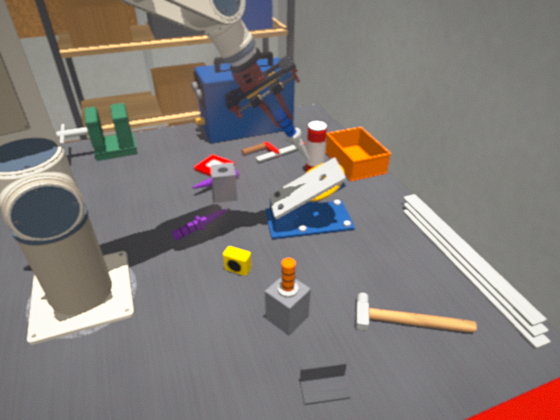

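View pics/sc5.png

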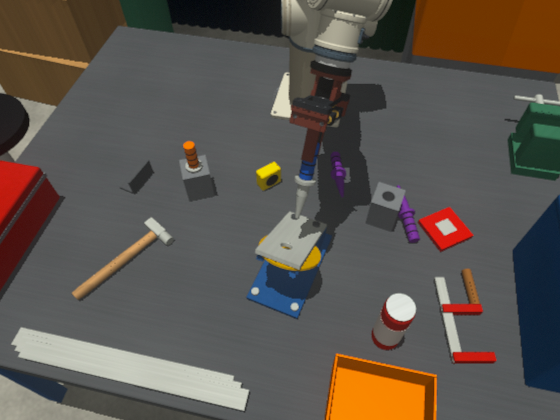

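Run:
```python
from h import *
S=cam('scene');D=cam('side')
s=cv2.imread('pics/sc5.png'); d=cv2.imread('pics/s5.png')
a=np.load('look5.npy'); R=Ro.from_rotvec(a[3:]).as_matrix(); tip=a[:3]+R[:,1]*108; col=a[:3]+R[:,1]*25
print('exp tip',tip,proj(S,tip),proj(D,tip),'collar',proj(S,col),proj(D,col))
A=cv2.resize(s[160:260,260:340],None,fx=5,fy=5,interpolation=cv2.INTER_CUBIC)
B=cv2.resize(d[110:210,270:350],None,fx=5,fy=5,interpolation=cv2.INTER_CUBIC)
cv2.imwrite('pics/c5.png',np.hstack([A,B]))
```

```text
exp tip [608.236   70.0535 207.6188] [[295.3274 215.8795]] [[308.396  158.9286]] collar [[303.7487 180.1914]] [[293.676 135.742]]
```

View pics/c5.png

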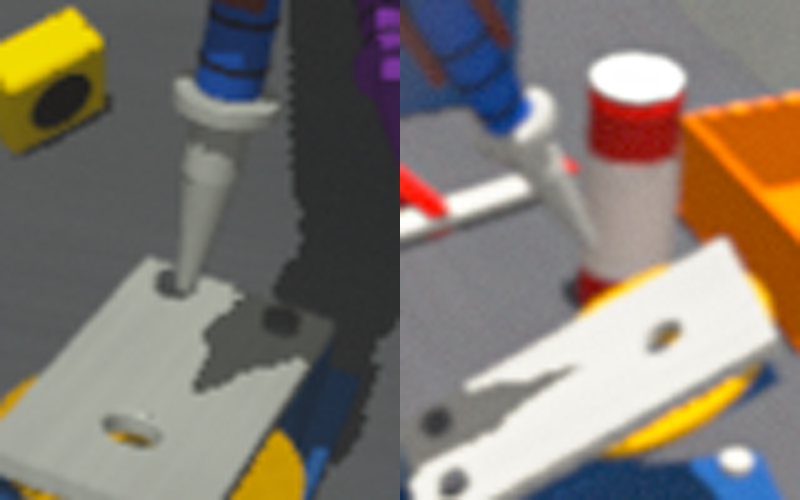

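Run:
```python
from h import *
S=cam('scene');D=cam('side')
print('hole proj',proj(S,HOLE),proj(D,HOLE),'seen (286.4,246) (323,178?)')
t,e=tri(S,(297.2,218.4),D,(308.6,159.6)); h,e2=tri(S,(286.4,246.1),D,(270+263/5,110+337/5)); print(t,e,h,e2)
for nm,v in(('rel',t-h),('abs',t-HOLE)): print(nm,v@PX,v@PY,v@N)
a=np.load('look5.npy'); R=Ro.from_rotvec(a[3:]).as_matrix(); v=a[:3]+R[:,1]*108-HOLE; print('exp',v@PX,v@PY,v@N)
```

```text
hole proj [[286.051  244.2521]] [[321.9847 176.6409]] seen (286.4,246) (323,178?)
[610.7026  74.4349 202.6946] 0.6560522208042137 [648.9487  59.6397 146.3399] 0.4399668509511799
rel -6.742233174433117 7.4720828969355395 68.96537783029868
abs -6.6705367937869156 9.044746340575065 64.697721618095
exp -5.606536421642907 4.282900668814574 69.76940829459471
```

>>> {"fn": "carry_out", "kwargs": {"delta_pos": [[0,2,-0.05],[0,4,-0.1],[0,5.5,-0.1],[0,5.5,-0.1],[0,5.5,-0.1],[0,5.5,-0.1]], "rotation": [[0,0,0],[0,0,0],[0,0,0],[0,0,0],[0,0,0],[0,0,0]]}}

```text
t: 7.05
ee_pos: [582.2, 73.3, 254.3]
orientation: [-1.576, -0.268, -0.554]
ft_force: [-0.1, -0.4, -3.3]
width: 27.7
```

```bash
cat > see.py <<'E'
from h import *
import sys
k=sys.argv[1]
o=ctrl.get_obs(); R=Ro.from_rotvec(o['orientation']).as_matrix(); v=o['ee_pos']+R[:,1]*108-HOLE
print('t',round(o['t'],2),'tip(px,py,n)',(v@np.c_[PX,PY,N]).round(2),'F plate',(o['ft_force']@np.c_[PX,PY,N]).round(2),'M',o['moment'].round(2),'w',round(o['width'],1)); goto(GP,tip_goal(0,6.7))
if len(sys.argv)>2:
    s=ctrl.get_image('scene')[:,:,::-1]; d=ctrl.get_image('side')[:,:,::-1]; cv2.imwrite(f'pics/S{k}.png',s); cv2.imwrite(f'pics/D{k}.png',d)
    A=cv2.resize(s[195:275,255:325],None,fx=5.7,fy=5.7,interpolation=cv2.INTER_CUBIC)
    B=cv2.resize(d[125:205,285:355],None,fx=5.7,fy=5.7,interpolation=cv2.INTER_CUBIC)
    cv2.imwrite(f'pics/c{k}.png',np.hstack([A,B]))
E
python3 see.py 6 1
```

```text
t 7.05 tip(px,py,n) [-5.09  2.63 15.29] F plate [-1.69 -0.44 -2.86] M [0.11 0.62 0.02] w 27.7
delta cm [-0.052  1.529  0.114] rot [ 0.0004  0.0002 -0.001 ] rows 0.36778357460482874 0.009047823455259207
```

View pics/c6.png

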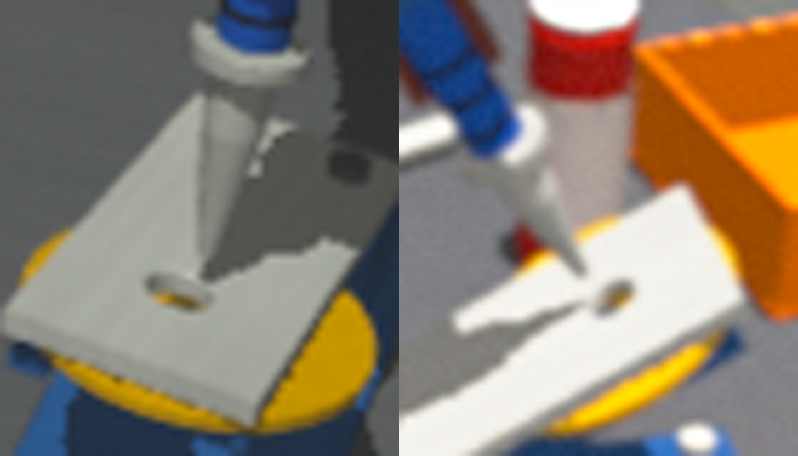

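Run:
```python
from h import *
S=cam('scene');D=cam('side')
t,e=tri(S,(290.6,244.5),D,(316.6,172.9)); h,e2=tri(S,(286.6,246.05),D,(322.7,177.1)); print(t,e,h,e2)
v=t-h; print(v@PX,v@PY,v@N)
# one-sided: expected pixel displacement of tip vs hole for expected tip
for tip in [(-5.1,2.6,15.3),(-7,5,15.3),(-5.5,3.8,12)]:
    X=HOLE+np.c_[PX,PY,N]@np.array(tip); print(tip,(proj(S,X)-proj(S,HOLE)),(proj(D,X)-proj(D,HOLE)))
print('obs',(4.0,-1.55),(-6.1,-4.2))
```

```text
[641.4286  71.5707 152.1817] 10.694627530558044 [649.2659  60.0484 147.0643] 0.6926927581387248
-5.955754115162854 9.87543594805472 9.347632978192639
(-5.1, 2.6, 15.3) [[ 3.2891 -6.5826]] [[-4.2991 -3.403 ]]
(-7, 5, 15.3) [[ 4.6024 -6.5825]] [[-5.126  -3.5376]]
(-5.5, 3.8, 12) [[ 3.5577 -5.1813]] [[-4.0093 -2.746 ]]
obs (4.0, -1.55) (-6.1, -4.2)
```

Run:
```python
from h import *
s=cv2.imread('pics/S6.png'); d=cv2.imread('pics/D6.png')
A=cv2.resize(s[225:255,275:305],None,fx=13,fy=13,interpolation=cv2.INTER_NEAREST)
B=cv2.resize(d[160:190,302:332],None,fx=13,fy=13,interpolation=cv2.INTER_NEAREST)
x=np.hstack([A,B]).astype(float); x=np.clip((x-60)*1.6,0,255).astype(np.uint8)
cv2.imwrite('pics/c6z.png',x)
```

```text
(no output)
```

View pics/c6z.png

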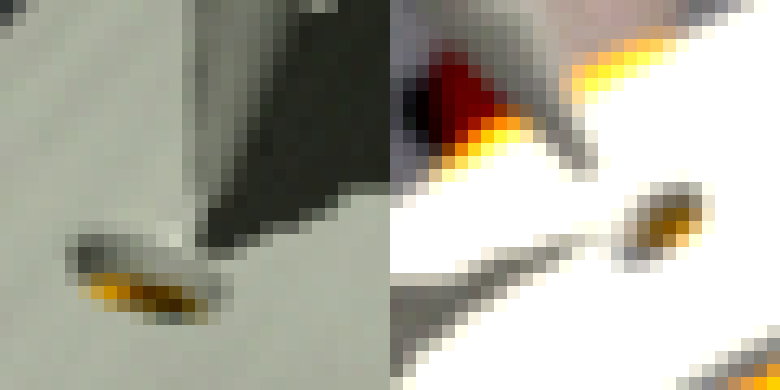

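Run:
```python
from h import *
S=cam('scene');D=cam('side')
t,e=tri(S,(290.8,241.3),D,(317.0,172.7)); h,e2=tri(S,(286.5,246.0),D,(322.8,177.5)); print(t,e,h,e2)
v=t-h; print(v@PX,v@PY,v@N)
```

```text
[638.5636  69.2305 156.5049] 5.11658204645433 [649.0542  59.5278 146.3165] 1.3548796900207263
-5.387335132099382 7.596805333316541 14.874914841624381
```

Run:
```python
from h import *
im=ctrl.get_image('wrist')[:,:,::-1].copy(); cv2.imwrite('pics/w6.png',im)
o=ctrl.get_obs(); print(o['ee_pos'],o['moment'])
big=cv2.resize(im[150:320,220:340],None,fx=3.5,fy=3.5,interpolation=cv2.INTER_CUBIC)
T=np.linalg.inv(ctrl.camera_info('wrist')['T_tool_cam']); f,cx,cy=K(ctrl.camera_info('wrist'))
ov=big.copy()
th=np.linspace(0,2*np.pi,80)
for y,r,c in((-58,14,(0,0,255)),(17,22,(0,255,0)),(25,22,(0,255,255))):
    P=np.c_[r*np.cos(th),y+0*th,r*np.sin(th)]; q=P@T[:3,:3].T+T[:3,3]; uv=np.c_[cx+f*q[:,0]/q[:,2],cy+f*q[:,1]/q[:,2]]
    cv2.polylines(ov,[(((uv-[220,150]+.5)*3.5)*16).astype(np.int32)],True,c,1,cv2.LINE_AA,4)
cv2.imwrite('pics/w6o.png',np.hstack([big,ov])[:, :])
```

```text
[582.2958  73.4022 254.7695] [0.0264 0.645  0.006 ]
```

View pics/w6o.png

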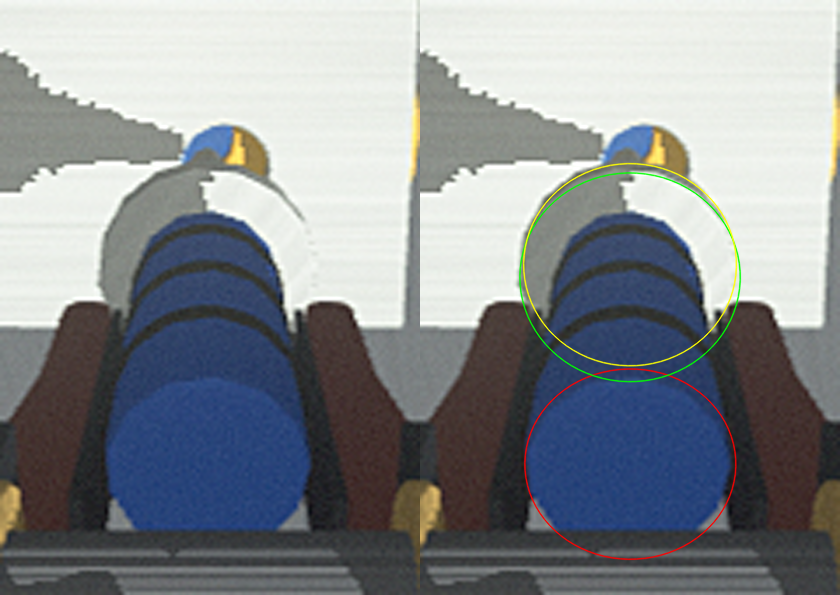

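>>> {"fn": "carry_out", "kwargs": {"delta_pos": [[-0.04,0.5,0.06],[-0.04,0.9,0.06],[-0.04,0.9,0.06],[-0.04,0.9,0.06],[-0.04,0.9,0.06]], "rotation": [[-0.025,0,0],[-0.025,0,0],[-0.025,0,0],[-0.025,0,0],[-0.025,0,0]]}}

```text
t: 7.62
ee_pos: [586.1, 72.9, 245.7]
orientation: [-1.6, -0.261, -0.559]
ft_force: [0.2, -0.3, -3.1]
width: 27.2
```

```bash
python3 see.py 7
cat > wv.py <<'E'
from h import *
import sys
k=sys.argv[1]; x0,y0,w,h,s=map(float,sys.argv[2:7])
o=ctrl.get_obs(); im=ctrl.get_image('wrist')[:,:,::-1].copy(); cv2.imwrite(f'pics/W{k}.png',im); np.save(f'W{k}.npy',np.r_[o['ee_pos'],o['orientation']])
x0,y0,w,h=map(int,(x0,y0,w,h))
big=cv2.resize(im[y0:y0+h,x0:x0+w],None,fx=s,fy=s,interpolation=cv2.INTER_CUBIC)
C=cam('wrist',o); th=np.linspace(0,2*np.pi,80)
for dpt,r,c,off in((0,13,(0,0,255),(0,0)),(12,13,(0,255,0),OFF)):
    P=HOLE+np.outer(off[0]+r*np.cos(th),PX)+np.outer(off[1]+r*np.sin(th),PY)-N*dpt
    cv2.polylines(big,[(((proj(C,P)-[x0,y0]+.5)*s)*16).astype(np.int32)],True,c,1,cv2.LINE_AA,4)
R=Ro.from_rotvec(o['orientation']).as_matrix(); tip=o['ee_pos']+R@np.array([0,108,0]); 
P=tip+np.outer(4*np.cos(th),R[:,0])+np.outer(4*np.sin(th),R[:,2])
cv2.polylines(big,[(((proj(C,P)-[x0,y0]+.5)*s)*16).astype(np.int32)],True,(255,0,255),1,cv2.LINE_AA,4)
cv2.imwrite(f'pics/Wc{k}.png',big)
E
python3 wv.py 7 240 160 80 70 8
```

```text
t 7.62 tip(px,py,n) [-5.98  0.31  5.94] F plate [-1.32 -0.29 -2.81] M [ 0.05  0.64 -0.03] w 27.2
delta cm [0.032 0.588 0.092] rot [ 0.0253  0.0002 -0.0015] rows 0.14300985219568707 0.20270294586293267
```

View pics/Wc7.png

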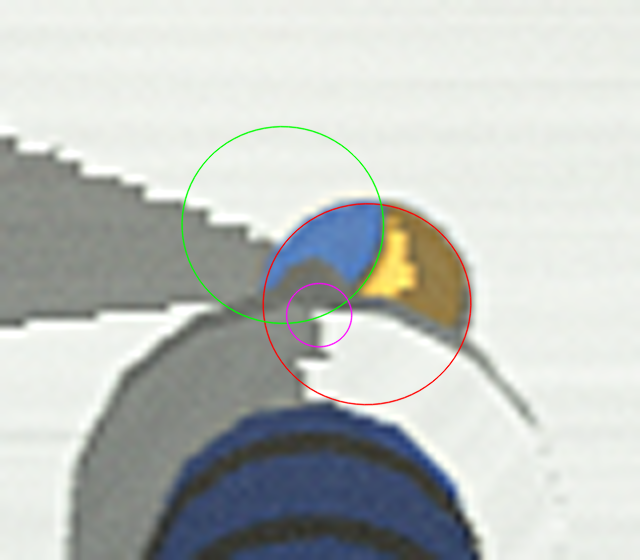

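```bash
cat > st.py <<'E'
from h import *
import sys
TT=np.array([-0.5,108,3.1]); AX=np.array([0,-1,-0.025]); AX/=np.linalg.norm(AX)
def state(s=None,e=None,dx=0,dy=0):
    o=ctrl.get_obs(); R=Ro.from_rotvec(o['orientation']).as_matrix(); v=(o['ee_pos']+R@TT-HOLE)@np.c_[PX,PY,N]
    ax=(R@AX)@np.c_[PX,PY,N]
    F=o['ft_force']-np.array([0,0,-3.4])
    print('t',round(o['t'],2),'tip s',(-v[2]).round(2),'off',v[:2].round(2),'e',np.hypot(*v[:2]).round(2),'axis tilt mrad',(ax[:2]*1e3).round(1),'F plate',(F@np.c_[PX,PY,N]).round(1),'M',o['moment'].round(2),'w',round(o['width'],1))
    if s is not None:
        goal=HOLE+PX*(U[0]*e+dx)+PY*(U[1]*e+dy)-N*s; cur=o['ee_pos']+R@TT
        print('move cm (tool)',(R.T@(goal-cur)/10).round(3))
if __name__=='__main__':
    a=[float(x) for x in sys.argv[1:]]; state(*a)
E
python3 st.py 9 6.7; python3 st.py 16 6.7
```

```text
t 7.67 tip s -5.88 off [-6.41  3.36] e 7.23 axis tilt mrad [1.4 0.4] F plate [ 0.4  0.2 -0.5] M [0.05 0.63 0.01] w 27.8
move cm (tool) [0.092 1.486 0.083]
t 7.67 tip s -5.88 off [-6.41  3.36] e 7.23 axis tilt mrad [1.4 0.4] F plate [ 0.4  0.2 -0.5] M [0.05 0.63 0.01] w 27.8
move cm (tool) [0.093 2.186 0.101]
```

>>> {"fn": "carry_out", "kwargs": {"delta_pos": [[0.09,0.3,0.05],[0.09,0.6,0.06],[0.09,0.9,0.07],[0.09,1.2,0.08],[0.09,1.5,0.08],[0.09,1.5,0.08],[0.09,1.5,0.08]], "rotation": [[0,0,0],[0,0,0],[0,0,0],[0,0,0],[0,0,0],[0,0,0],[0,0,0]]}}

```text
t: 8.25
ee_pos: [594.4, 71.8, 232.6]
orientation: [-1.601, -0.261, -0.559]
ft_force: [-0.2, 1.4, -3.5]
width: 27.5
```

```bash
python3 st.py 16 6.7;python3 wv.py 8 240 150 80 70 8
```

```text
t 8.25 tip s 9.68 off [-5.96  3.7 ] e 7.01 axis tilt mrad [2.2 1. ] F plate [-0.4  1.3  0.1] M [0.04 0.67 0.03] w 27.5
move cm (tool) [0.046 0.632 0.027]
```

View pics/Wc8.png

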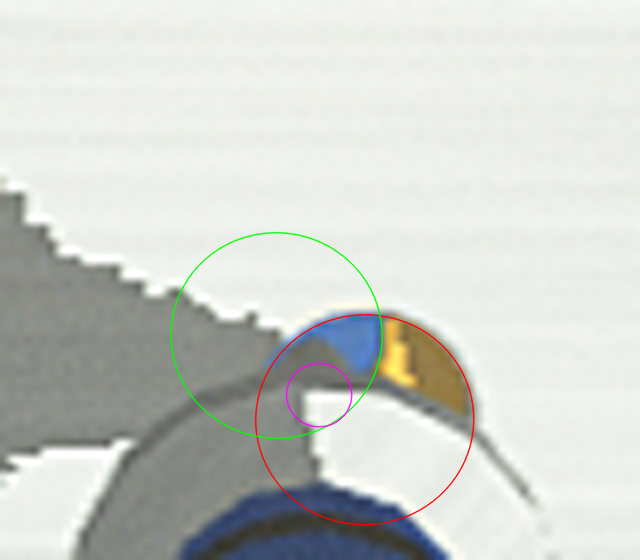

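>>> {"fn": "carry_out", "kwargs": {"delta_pos": [[0.04,0.2,0.01],[0.06,0.4,0.01],[0.08,0.6,0.01],[0.08,0.8,0.01],[0.08,0.8,0.01]], "rotation": [[0,0,0],[0,0,0],[0,0,0],[0,0,0],[0,0,0]]}}

```text
t: 8.72
ee_pos: [599.0, 70.8, 226.0]
orientation: [-1.601, -0.261, -0.559]
ft_force: [-0.7, 0.5, -2.0]
width: 27.3
```

```bash
python3 st.py 24 4.8
```

```text
t 8.72 tip s 17.73 off [-5.1   3.61] e 6.25 axis tilt mrad [2.1 0.9] F plate [0.1 0.4 1.6] M [0.11 0.64 0.04] w 27.3
move cm (tool) [ 0.116  0.628 -0.072]
```

```bash
python3 st.py 32 3.6
```

```text
t 8.72 tip s 17.73 off [-5.1   3.61] e 6.25 axis tilt mrad [2.1 0.9] F plate [0.1 0.4 1.6] M [0.11 0.64 0.04] w 27.3
move cm (tool) [ 0.217  1.43  -0.119]
```

>>> {"fn": "carry_out", "kwargs": {"delta_pos": [[0.04,0.2,-0.03],[0.07,0.4,-0.04],[0.1,0.6,-0.06],[0.13,0.8,-0.07],[0.16,1.0,-0.09],[0.19,1.2,-0.1],[0.22,1.4,-0.12],[0.22,1.4,-0.12]], "rotation": [[0,0,0],[0,0,0],[0,0,0],[0,0,0],[0,0,0],[0,0,0],[0,0,0],[0,0,0]]}}

```text
t: 9.38
ee_pos: [607.0, 67.8, 215.3]
orientation: [-1.6, -0.26, -0.559]
ft_force: [-4.9, 2.9, 1.3]
width: 27.6
```

```bash
python3 st.py 42 2.2
```

```text
t 9.38 tip s 31.19 off [-3.16  2.17] e 3.84 axis tilt mrad [2.3 0.8] F plate [-2.2  1.9  6.8] M [0.64 1.51 0.22] w 27.6
move cm (tool) [ 0.138  1.083 -0.064]
```

>>> {"fn": "carry_out", "kwargs": {"delta_pos": [[0.03,0.15,-0.01],[0.05,0.3,-0.02],[0.07,0.5,-0.03],[0.09,0.7,-0.04],[0.12,0.9,-0.06],[0.14,1.1,-0.07],[0.14,1.1,-0.07]], "rotation": [[0,0,0],[0,0,0],[0,0,0],[0,0,0],[0,0,0],[0,0,0],[0,0,0]]}}

```text
t: 9.97
ee_pos: [613.2, 65.6, 207.0]
orientation: [-1.6, -0.261, -0.559]
ft_force: [-9.4, 2.8, 6.1]
width: 27.7
```

```bash
python3 st.py 52 0.8; python3 wv.py 9 200 130 160 140 4
```

```text
t 9.97 tip s 41.65 off [-1.7   1.15] e 2.05 axis tilt mrad [1.9 0.9] F plate [-3.7  1.  13.1] M [0.56 1.71 0.15] w 27.7
move cm (tool) [ 0.106  1.036 -0.043]
```

View pics/W9.png

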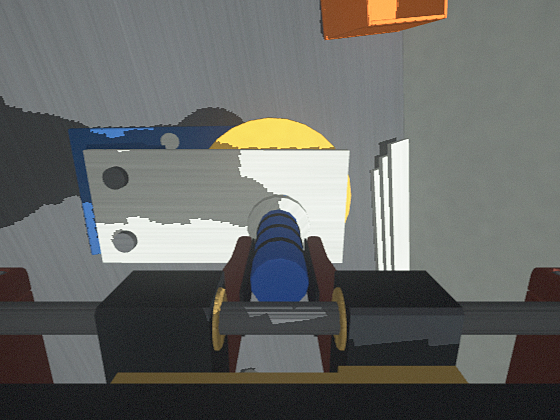

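>>> {"fn": "carry_out", "kwargs": {"delta_pos": [[0.02,0.15,-0.01],[0.04,0.3,-0.02],[0.05,0.5,-0.02],[0.07,0.7,-0.03],[0.09,0.9,-0.04],[0.11,1.05,-0.04],[0.11,1.05,-0.04]], "rotation": [[0,0,0],[0,0,0],[0,0,0],[0,0,0],[0,0,0],[0,0,0],[0,0,0]]}}

```text
t: 10.6
ee_pos: [619.0, 63.7, 198.5]
orientation: [-1.601, -0.261, -0.559]
ft_force: [-11.7, 2.3, 7.5]
width: 28.0
```

```bash
python3 st.py 62 0; python3 wv.py 10 220 150 120 150 4
```

```text
t 10.6 tip s 52.08 off [-0.74  0.35] e 0.82 axis tilt mrad [2.1 1.1] F plate [-4.9  0.1 15.4] M [0.49 1.8  0.09] w 28.0
move cm (tool) [ 0.076  0.993 -0.009]
```

View pics/Wc10.png

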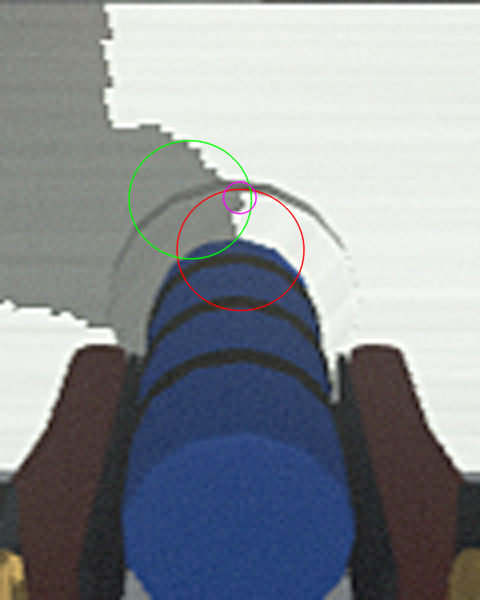

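>>> {"fn": "carry_out", "kwargs": {"delta_pos": [[0.02,0.15,0.03],[0.04,0.3,0.06],[0.06,0.5,0.1],[0.07,0.7,0.1],[0.08,0.85,0.1],[0.08,1.0,0.1],[0.08,1.0,0.1]], "rotation": [[-0.006,0,0],[-0.012,0,0],[-0.02,0,0],[-0.02,0,0],[-0.02,0,0],[-0.02,0,0],[-0.02,0,0]]}}

```text
t: 11.23
ee_pos: [624.6, 63.4, 189.9]
orientation: [-1.62, -0.256, -0.563]
ft_force: [-9.9, 3.1, 5.9]
width: 27.5
```

```bash
python3 st.py 72 0; python3 wv.py 11 220 150 120 150 4; python3 see.py 11 1
```

```text
t 11.23 tip s 62.23 off [-0.19 -1.07] e 1.09 axis tilt mrad [ 2.4 21.2] F plate [-4.3  1.3 13.2] M [0.48 1.78 0.03] w 27.5
move cm (tool) [0.022 0.971 0.152]
t 11.28 tip(px,py,n) [  0.3   -4.17 -62.09] F plate [-7.44  0.48 10.1 ] M [0.43 1.84 0.  ] w 27.5
delta cm [-0.622 -6.227  0.013] rot [ 0.0461  0.0001 -0.0024] rows 1.5006278444065853 0.3696539490566858
```

View pics/Wc11.png

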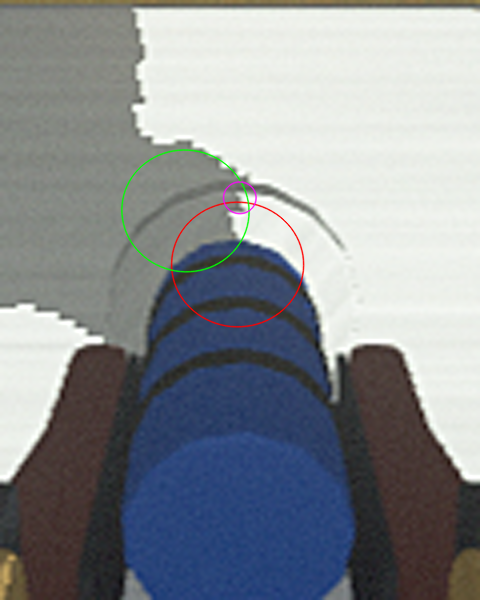

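View pics/c11.png

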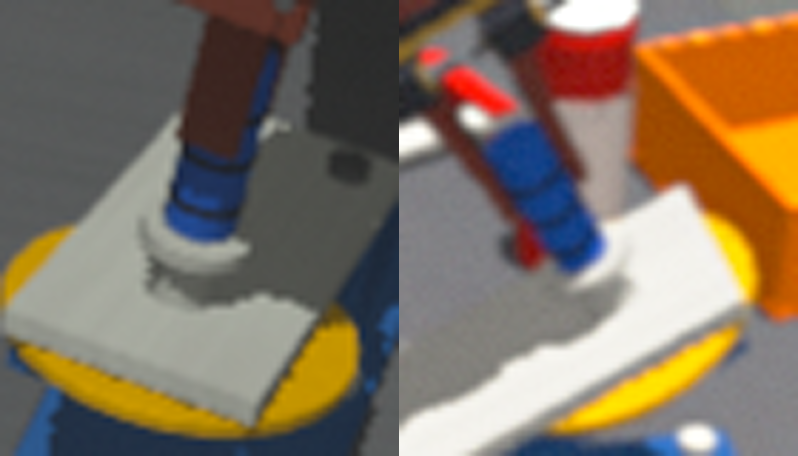

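>>> {"fn": "carry_out", "kwargs": {"delta_pos": [[0.01,0.15,0.01],[0.02,0.3,0.02],[0.02,0.5,0.02],[0.02,0.7,0.03],[0.02,0.85,0.04],[0.02,1.0,0.05],[0.02,1.0,0.05]], "rotation": [[0,0,0],[0,0,0],[0,0,0],[0,0,0],[0,0,0],[0,0,0],[0,0,0]]}}

```text
t: 11.97
ee_pos: [629.6, 62.4, 181.0]
orientation: [-1.62, -0.255, -0.562]
ft_force: [-9.1, 1.3, 3.8]
width: 27.6
```

```bash
python3 st.py 80 0
```

```text
t 11.97 tip s 72.54 off [-0.34 -1.25] e 1.3 axis tilt mrad [ 2.9 21.5] F plate [-4.4 -0.4 10.9] M [ 0.41  1.71 -0.05] w 27.6
move cm (tool) [0.036 0.739 0.16 ]
```

>>> {"fn": "carry_out", "kwargs": {"delta_pos": [[0.01,0.15,0.01],[0.02,0.3,0.02],[0.02,0.45,0.02],[0.02,0.6,0.03],[0.02,0.75,0.04],[0.02,0.75,0.04]], "rotation": [[0,0,0],[0,0,0],[0,0,0],[0,0,0],[0,0,0],[0,0,0]]}}

```text
t: 12.47
ee_pos: [633.2, 61.6, 174.4]
orientation: [-1.621, -0.255, -0.562]
ft_force: [-9.0, 1.7, 3.7]
width: 27.5
```

```bash
python3 st.py 83 0;python3 wv.py 12 220 150 120 150 4; python3 see.py 12 1
```

```text
t 12.47 tip s 80.08 off [-0.45 -1.31] e 1.39 axis tilt mrad [ 3.3 21.7] F plate [-4.4  0.  10.7] M [ 0.38  1.81 -0.04] w 27.5
move cm (tool) [0.046 0.286 0.145]
t 12.52 tip(px,py,n) [  0.02  -4.45 -79.96] F plate [-6.12  0.04  8.21] M [ 0.41  1.88 -0.02] w 27.1
delta cm [-0.617 -8.012 -0.053] rot [ 0.0468  0.0003 -0.0034] rows 1.9269882956984787 0.37512550402870326
```

View pics/Wc12.png

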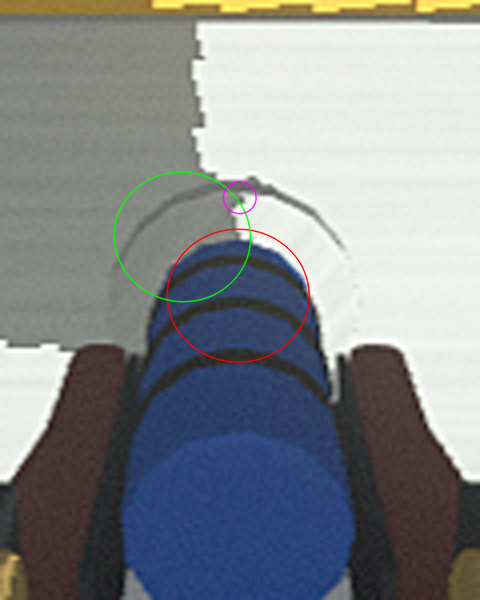

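View pics/c12.png

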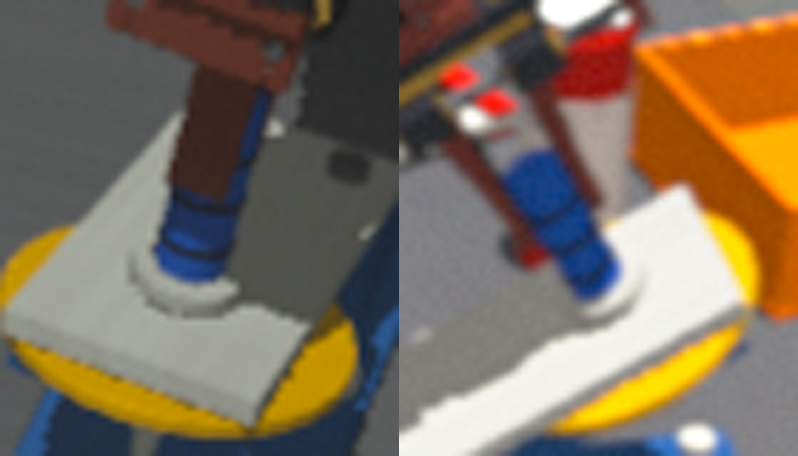

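>>> {"fn": "carry_out", "kwargs": {"delta_pos": [[0,0.08,0],[0,0.16,0.01],[0.01,0.24,0.01],[0.01,0.24,0.01]], "rotation": [[0,0,0],[0,0,0],[0,0,0],[0,0,0]]}}

```text
t: 12.95
ee_pos: [634.3, 61.4, 172.4]
orientation: [-1.621, -0.255, -0.562]
ft_force: [-10.8, 1.7, 5.2]
width: 27.3
```

```bash
python3 st.py 83 0
```

```text
t 12.95 tip s 82.34 off [-0.47 -1.37] e 1.45 axis tilt mrad [ 3.4 21.8] F plate [-5.2 -0.4 12.9] M [0.42 1.93 0.  ] w 27.3
move cm (tool) [0.047 0.06  0.14 ]
```

>>> {"fn": "carry_out", "kwargs": {"delta_pos": [[0,0.06,0],[0,0.12,0],[0,0.18,0.01],[0,0.18,0.01]], "rotation": [[0,0,0],[0,0,0],[0,0,0],[0,0,0]]}}

```text
t: 13.28
ee_pos: [634.5, 61.0, 171.9]
orientation: [-1.622, -0.255, -0.563]
ft_force: [-24.1, 3.3, 20.8]
width: 27.5
```

```bash
python3 st.py 84 0;python3 wv.py 13 220 150 120 150 4; python3 see.py 13 1
```

```text
t 13.28 tip s 82.91 off [-0.46 -1.78] e 1.84 axis tilt mrad [ 3.1 22.6] F plate [-8.9 -1.2 33.1] M [ 0.18  2.48 -0.26] w 27.5
move cm (tool) [0.046 0.1   0.183]
t 13.33 tip(px,py,n) [  0.08  -4.87 -82.76] F plate [-10.24  -1.28  29.62] M [ 0.21  2.51 -0.23] w 27.5
delta cm [-0.618 -8.294 -0.039] rot [ 0.0475  0.0001 -0.0031] rows 1.994382168324649 0.3812882133258268
```

View pics/Wc13.png

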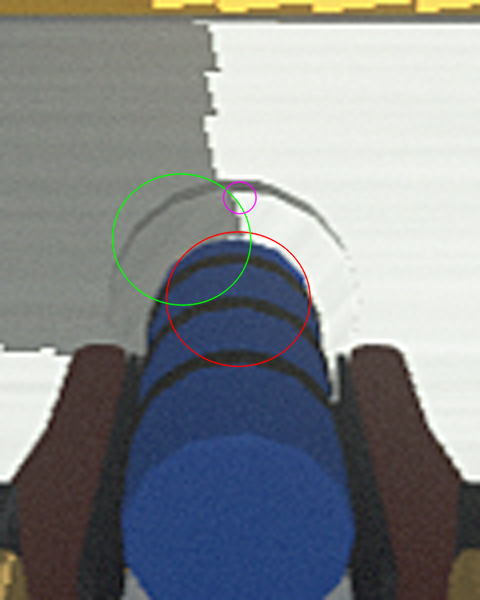

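View pics/c13.png

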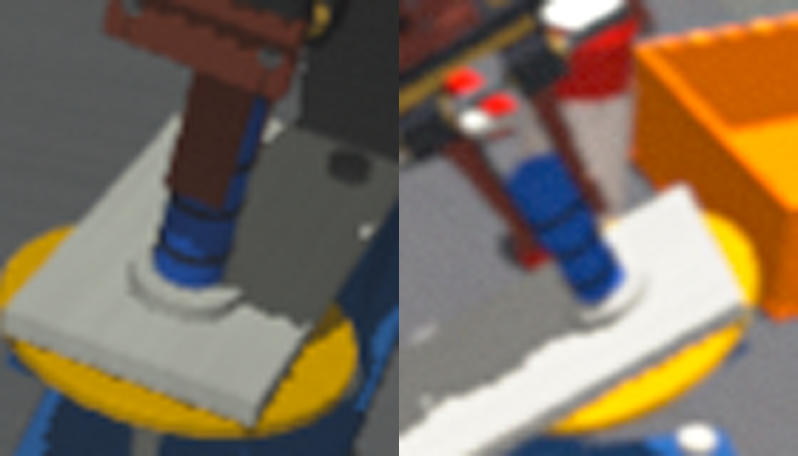

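>>> {"fn": "carry_out", "kwargs": {"delta_pos": [[-0.02,-0.05,0],[-0.03,-0.08,0],[-0.03,-0.08,0]], "rotation": [[0,0,0],[0,0,0],[0,0,0]]}}

```text
t: 13.68
ee_pos: [634.5, 61.2, 172.0]
orientation: [-1.621, -0.255, -0.563]
ft_force: [-15.0, 2.3, 10.9]
width: 27.7
```

```bash
python3 st.py 83 0
```

```text
t 13.68 tip s 82.81 off [-0.41 -1.58] e 1.64 axis tilt mrad [ 2.9 22.1] F plate [-6.  -0.5 19.9] M [ 0.22  1.92 -0.15] w 27.7
move cm (tool) [0.041 0.012 0.159]
```

>>> {"fn": "carry_out", "kwargs": {"delta_pos": [[0,-0.02,0],[0,-0.02,0],[0,-0.02,0],[0,-0.02,0],[0,-0.02,0],[0,-0.02,0],[0,-0.02,0],[0,-0.02,0]], "rotation": [[0,0,0],[0,0,0],[0,0,0],[0,0,0],[0,0,0],[0,0,0],[0,0,0],[0,0,0]], "hand": 60}}

```text
t: 14.35
ee_pos: [635.9, 61.6, 171.9]
orientation: [-1.62, -0.256, -0.563]
ft_force: [0.1, 0.1, 0.5]
width: 66.9
```

```bash
python3 st.py 83 0;python3 wv.py 14 200 130 160 180 3.2
```

```text
t 14.35 tip s 83.6 off [ 0.8  -0.77] e 1.1 axis tilt mrad [ 1.6 20.7] F plate [2.  0.1 3.4] M [-0.02  0.24  0.  ] w 66.9
move cm (tool) [-0.08  -0.063  0.074]
```

View pics/Wc14.png

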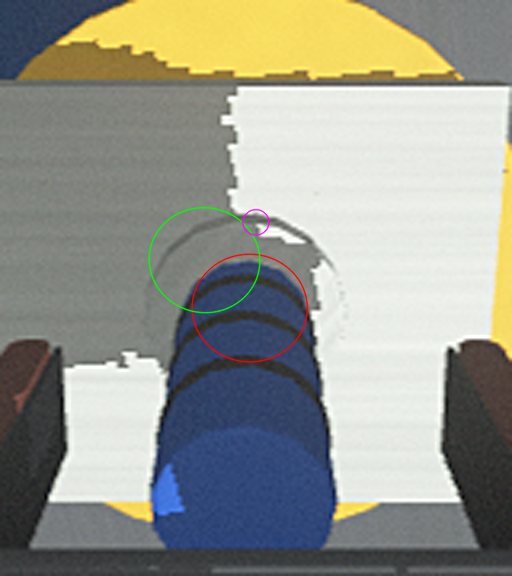

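>>> {"fn": "carry_out", "kwargs": {"delta_pos": [[0,-0.5,0],[0,-1.5,0],[0,-3,0],[0,-5,0],[0,-7,0],[0,-9,0],[0,-11,0],[0,-13,0],[0,-14,-4],[0,-14,-7],[0,-14,-8],[0,-14,-8]], "rotation": [[0,0,0],[0,0,0],[0,0,0],[0,0,0],[0,0,0],[0,0,0],[0,0,0],[0,0,0],[0,0,0],[0,0,0],[0,0,0],[0,0,0]]}}

```text
t: 15.4
ee_pos: [551.0, 1.0, 297.6]
orientation: [-1.62, -0.256, -0.566]
ft_force: [-0.6, 0.4, 0.0]
width: 67.5
```

```bash
python3 st.py; python3 wv.py 15 120 10 240 180 3.3; python3 see.py 15 1
```

```text
t 15.4 tip s -61.44 off [  1.19 -76.03] e 76.04 axis tilt mrad [ 0.2 21.3] F plate [1.1 0.3 3.3] M [ 0.01  0.29 -0.01] w 67.5
t 15.45 tip(px,py,n) [  1.96 -78.13  61.21] F plate [ 0.35 -0.62  0.32] M [-0.01  0.29  0.06] w 67.3
delta cm [-0.761  5.75   7.97 ] rot [ 0.0459 -0.0017 -0.0002] rows 2.3638095367318805 0.3674125998844005
```

View pics/W15.png

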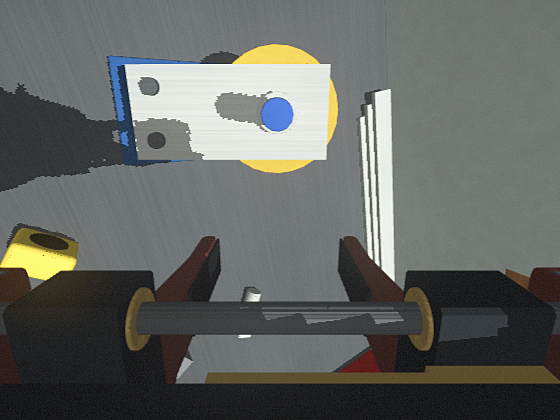

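View pics/c15.png

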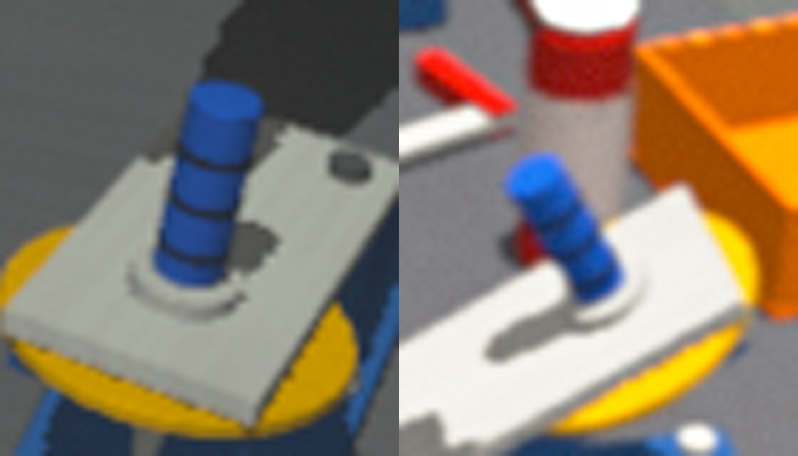

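Run:
```python
from plate import *
a=np.load('W15.npy'); C=cam('wrist',{'ee_pos':a[:3],'orientation':a[3:]}); im=cv2.imread('pics/W15.png'); hs=cv2.cvtColor(im,cv2.COLOR_BGR2HSV)
def pl(L,d): 
    X=np.array([onplane(C,u,HOLE-N*d,N)-HOLE for u in L]); return np.c_[X@PX,X@PY]
b=cv2.inRange(hs,(100,120,60),(125,255,255)); z=np.zeros_like(b); z[85:140,250:300]=b[85:140,250:300]
k=max(cv2.findContours(z,cv2.RETR_EXTERNAL,cv2.CHAIN_APPROX_NONE)[0],key=cv2.contourArea)
print('handle top blob',cv2.fitEllipse(k),circfit(pl(k[:,0].astype(float),-83)))
y=cv2.inRange(hs,(18,90,60),(32,255,255)); y[:,345:]=0; y[190:]=0; y[:30]=0
pts=[]
for c in range(242,312,2):
    r=np.nonzero(y[40:66,c])[0]
    if len(r) and 40+r[0]<60: pts.append((c,40+r[0]-.5))
n1=len(pts)
for c in range(245,308,2):
    r=np.nonzero(y[158:180,c])[0]
    if len(r) and r[-1]+158>163: pts.append((c,158+r[-1]+.5))
n2=len(pts)
for r in range(85,135,2):
    c=np.nonzero(y[r,325:345])[0]
    if len(c): pts.append((325+c[-1]+.5,r))
P=pl(pts,12); print(n1,n2,len(pts),circfit(P),circfit(P,70))
# plate in same image for bias
w=(hs[:,:,1]<40)&(hs[:,:,2]>170)
e=[]
for r in range(75,150,4): 
    c=np.nonzero(w[r,300:345])[0]; e.append((300+c[-1]+.5,r))
t=[(c,50+np.nonzero(w[50:80,c])[0][0]-.5) for c in range(240,325,4)]
bt=[(c,140+np.nonzero(w[140:170,c])[0][-1]+.5) for c in range(220,325,4)]
print('plate edge x',np.median(pl(e,0)[:,0]),'y',np.median(pl(t,0)[:,1]),np.median(pl(bt,0)[:,1]))
crop(im,215,70,120,90,6.5,'pics/W15z.png')
```

```text
handle top blob ((276.6575927734375, 114.00901794433594), (30.901582717895508, 32.367835998535156), 175.86488342285156) (array([-0.4185,  0.8944, 12.9571]), np.float64(0.2515815742986356))
35 65 90 (array([-2.0467,  1.607 , 69.5089]), np.float64(0.3119119412443916)) (array([-2.4826,  1.5221]), np.float64(0.5362262432669765))
plate edge x 54.42935261095073 y 50.17867222657506 -50.129602955804074
```

View pics/W15z.png

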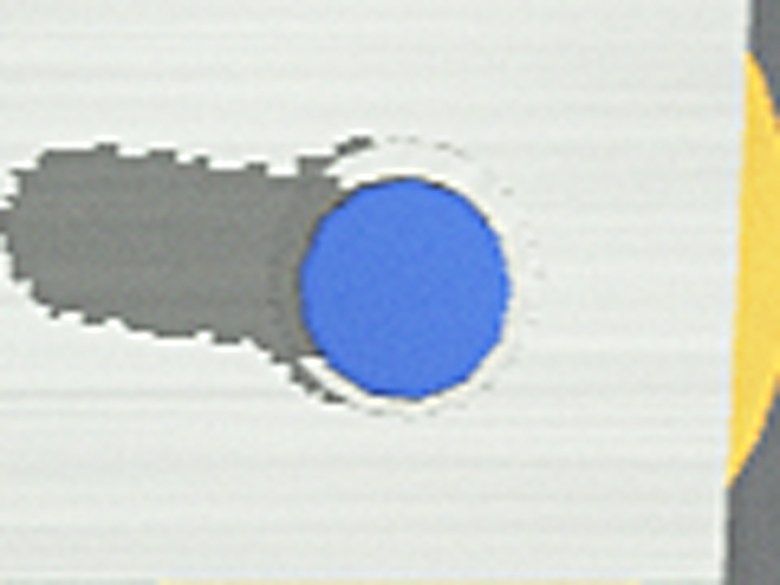

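Run:
```python
from h import *
a=cv2.imread('pics/scene0.png');b=cv2.imread('pics/S15.png')
x=cv2.absdiff(a,b).max(2); m=(x>50).astype(np.uint8)*255
m=cv2.morphologyEx(m,cv2.MORPH_OPEN,np.ones((3,3)))
for c in cv2.findContours(m,cv2.RETR_EXTERNAL,cv2.CHAIN_APPROX_SIMPLE)[0]:
    if cv2.contourArea(c)>15: print(cv2.boundingRect(c))
```

```text
(258, 255, 27, 20)
(314, 246, 7, 21)
(255, 240, 5, 7)
(412, 232, 5, 6)
(409, 225, 6, 5)
(407, 218, 6, 5)
(282, 210, 22, 35)
(403, 200, 6, 12)
(381, 193, 12, 8)
(349, 184, 4, 8)
(344, 165, 10, 12)
(331, 152, 17, 44)
(385, 148, 30, 46)
(551, 127, 9, 12)
(307, 111, 8, 6)
(315, 97, 33, 28)
(511, 78, 49, 39)
(334, 78, 11, 4)
(306, 66, 7, 6)
(257, 57, 47, 91)
(550, 48, 10, 28)
(339, 20, 8, 18)
(545, 0, 15, 17)
(347, 0, 32, 41)
(277, 0, 46, 49)
(272, 0, 8, 5)
```

View pics/S15.png

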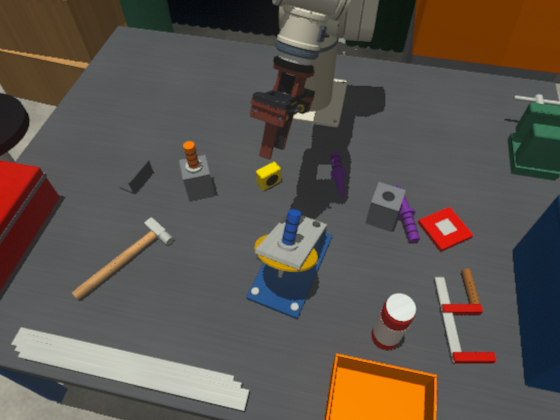

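View pics/D15.png

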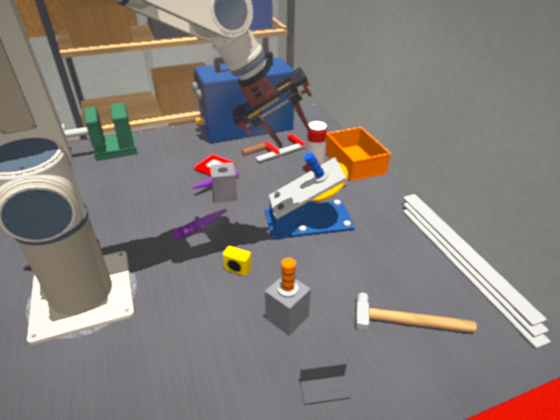

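Run:
```python
from h import *
print(ctrl.close_job())
```

```text
the job is handed in; nothing more can be done
None
```

The drift is pressed home in the plate and released. The job was handed in at about 15.5 s. The two purple look-alikes fell over during the run.

**What I did:** I measured the plate's hole and the slipped flange, whose hole was about 13 mm off, down the slope and to the left. I took the blue-handled drift from its stand and corrected its slight tilt in the grip. Its point went in about 6.5 mm off centre, through both holes. I moved it back to centre as it went down, with 7–15 N along its axis. The collar met the plate at the expected depth, with one brief rise to about 33 N. I then eased the push, opened the fingers and backed off.

**Last checks:**
- **Drift:** the handle's top lies within about 1 mm of the plate hole's axis. I did not look at the collar edge-on. That it lies flat rests on the depth, the force jump and the camera views, which show no gap.
- **Flange:** it now sits about 2.0–2.6 mm off centre, against about 13 mm before. The play of the drift in both holes accounts for about 2 mm, so this is at or slightly above that limit.
- **Robot:** it is clear of everything and the wrist force is near zero.

**What disagreed:**
- **Purple look-alikes:** both were upright on their points at 2.9 s, were toppling by 4.1 s and are now lying down. I felt no contact, and by my figures the gripper was well clear of them, so I think they tipped over on their own. I cannot prove that, and I did not stand them up again.
- **Everything else:** the before and after pictures show no other object moved, apart from the drift and flange.

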